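Put the balance weights back in their case

ROBOT

A 6-joint arm with a two-finger parallel gripper is mounted at the origin on a cart in front of the work surface, level with it; the furniture and walls round the work are solid. World frame = base frame: x ahead of the robot, y to its left, z up, the work surface at z = 0. Lengths are in m, angles in degrees, forces in N, time in s.
With the tool pointing down it reaches from about 0.4 to 0.825 m from the base axis. Payload 7 kg.
Tool frame: the origin (TCP) lies between the finger pads; the fingertips stand 19 mm ahead of it and the grasp point (between the pads) is the TCP (r.finger_overhang is the distance from the TCP to the fingertips, in m); z points along the fingers, y is the direction in which the jaws open and shut (so a half turn about z gives the same grasp; the last joint's range is limited). The gripper opens to 88 mm and grips with 3 to 60 N. Pads are 19 mm wide; open, the fingers measure 130 mm over their backs; the gripper's body (78 mm by 193 mm) begins 47 mm behind the grasp point.
Start: joints at [91.45, 20.546, 0.682, 0, -70.136, -16.507], TCP at [0.175, 0.652, 0.246] pointing down, gripper open.
Joint ranges: [-176.03, 176.03], [-82.01, 121.73], [-58.28, 71.71], [-173.87, 95.51], [-174.79, -0.11], [-173.66, 173.66]. Speed limits (degrees/s): [136.94, 136.94, 172.46, 180, 180, 180].

INTERFACE

Orientations are given as [roll, pitch, yaw] about the fixed x, y, z axes, in that order (R = Rz(yaw) Ry(pitch) Rx(roll)).
In Python, from plant import r, optics gives the robot as it stands. The module is installed in compiled form; this text tells all that it offers.
- The arm moves only by the tool step_arm, never from a script. Its argument "increments" is a list of rows, each an object of numbers: "tx", "ty", "tz": the shift along the world's x, y, z in mm; "ax", "ay", "az": the turn, a rotation vector about the world's x, y, z in degrees; "claw": the gripper command: -1 is shut, 1 is fully open, values between are in proportion. In form: [{"tx": .., "ty": .., "tz": .., "ax": .., "ay": .., "az": .., "claw": ..}, ...]. A call has 1 to 12 rows; each row shifts and turns the commanded pose from where the row before left it; what a row does not reach is not made up. A row lasts 1/10 s, in which the tool goes at most 50 mm and 8.59 degrees, less where a joint would pass 70% of its speed; a pose out of reach is approached as far as the arm can. A call with a gripper value outside its range is refused whole. The fingers move at their own pace and stop on an object; "newtons" is the grip in N (left out, the last holds). Time passes only in rows, so rows that do not move let the fingers close. It gives the time, the measured TCP pose, the force and the opening at its end, in the units of the state.
- r.get_state(): the state, without advancing time (a new reading comes with each control period).
- optics.capture(name): name is "side" or "top" or "wrist"; returns a dict with "image" (400x640x3 uint8, blue, green, red), "depth" (400x640 float32, m along the optical axis (not along the pixel's ray), 0 where there is no reading), "fx", "fy", "cx", "cy" (pixels), "distortion" ([k1, k2, p1, p2, k3] as OpenCV has them; the pictures are not rectified), "R" (3x3) and "t" (3): a world point X has camera coordinates R X + t. Camera axes: x right, y down, z forward; pixel columns grow to the right and rows downward; lengths in m; the calibration is good to about 2 mm. A picture is of the moment at which its call begins.
- r.close_job(): hands the job in, once; it reports no verdict.
The state is a dict: "time_s": time; "joints": joint angles; "qd": joint speeds; "joint_torque": joint torques, N m; "tcp_pos": TCP position; "eef_rot": TCP orientation; "contact_force": force on the tool from outside, world axes, zero at the start; "moment": the same for the moment, N m; "gripper_width": finger opening in m.
Only numpy, scipy, OpenCV 4.12 (cv2) and the standard library are available. Lean on these libraries where they do the work, as an engineer would, in place of code of your own. Each camera call takes 0.05 s, during which the arm holds its last target. There are 200 camera calls.

TASK

The web-tension check is finished: put the three slender knobbed brass weights back into the wells of the wooden weight case, each upright in the well bored for its own size, lay the tweezers lengthwise in the felt rest beside the wells, and close the case by setting its hood over the weights, fully down on the base board. Set the weights down, do not drop them. Leave the squat press weight, the brass hexagon plug and everything else where they stand.

Things in the scene. Friction and masses are not known exactly. Their poses are not given: they have to be found in the camera images.
- weight_case: Pale wooden case, fixed, on either bench. Origin: centre of underside; x along its 170 mm side, y along its 140 mm side. Base board 14 mm thick; on it a raised block (142 x 56 mm, middle x 0 y +31, top z 28) with three wells, floor z 14, 3 mm chamfers: diameter 43 at x -43.5, 34 at x +1, 25 at x +44.5, all at y +31. Tweezers rest: grey felt strip along x at y -40, top z 14 (see tweezers).
- hood: Wooden dust hood of the case, open below, 160 x 74 mm (x, y), flat top at z 64; dark steel grip bar over its middle, along x, 64 mm long, 14 mm thick in y, from z 74 to 92. 0.22 kg. Origin: middle of its lower edge. It goes round the raised block with 6 mm play each side, either way round; seated, its origin is at x 0, y +31, z 14 of the case. Starts on the other bench.
- weight_large: Largest slender brass weight: body 36 mm diameter, 36 mm high, then a thin neck and a small knob (22 mm); 54 mm high in all, 0.3 kg. Upright; origin: centre of its underside. In its well the body's upper 22 mm stand clear to grip.
- weight_middle: Middle slender brass weight: body 27 mm diameter, 32 mm high, thin neck, knob 16 mm, 47 mm high in all, 0.15 kg. Upright; origin: centre of its underside. In its well the body's upper 18 mm stand clear.
- weight_small: Smallest slender brass weight: body 18 mm diameter, 28 mm high, thin neck, knob 11 mm, 40 mm high in all, 0.06 kg. Upright; origin: centre of its underside. In its well the body's upper 14 mm stand clear.
- tweezers: Steel tweezers on the left bench, 124 mm long (their y), 15 mm wide at the middle (x), 9 mm high, 20 g. Origin: centre of underside; grip across x. Their rest in the case is 32 mm wide between four lips 9 mm high near its ends; the middle 84 mm has none, for the fingers. Open them to at most 50 mm there: the raised block begins 43 mm from the rest's middle. Either way round is right.
- press_weight: Look-alike, not of the set: squat brass press weight, 33 mm diameter and only 37 mm high, its broad knob (25 mm) nearly as wide as the body. Origin: centre of the underside.
- hex_plug: Look-alike, not of the set: brass blanking plug standing on its hexagon head (33 mm over corners, 12 mm high), threaded round shank 25 mm diameter upward, 38 mm high in all. Origin: centre of the underside.
- tape_amber: Bystander: roll of amber tape, 66 mm diameter, 20 mm high, lying on the left bench. Origin: centre of the underside.
- cot_box: Bystander: small white carton, 60 x 70 x 42 mm, on the right bench. Origin: centre of the underside.
There are look-alikes about, which are no part of the job. Leave any orange look-alike of the weight_middle alone.

How it is judged (in metres and radians):
At the end, for the whole second after the job is handed in: Each weight upright (0.15 rad) on the floor of its own well, within 8 mm; tweezers in the rest (15 mm across, 25 mm along, 0.25 rad); hood level and fully down on the base board round the block (10 mm, 0.15 rad); all at rest, look-alikes and bystanders within 30 mm of their start (x of weight_large in the frame of weight_case between -0.0515 and -0.0355 m and y of weight_large in the frame of weight_case between 0.023 and 0.039 m and z of weight_large in the frame of weight_case between 0.01 and 0.018 m and linear speed of each of weight_large, weight_middle, weight_small, tweezers, hood below 0.02 m/s and angle between each of weight_large, weight_middle, weight_small's own z axis and vertical below 0.15 rad and x of weight_middle in the frame of weight_case between -0.007 and 0.009 m and y of weight_middle in the frame of weight_case between 0.023 and 0.039 m and z of weight_middle in the frame of weight_case between 0.01 and 0.018 m and x of weight_small in the frame of weight_case between 0.0365 and 0.0525 m and y of weight_small in the frame of weight_case between 0.023 and 0.039 m and z of weight_small in the frame of weight_case between 0.01 and 0.018 m and x of tweezers in the frame of weight_case between -0.025 and 0.025 m and y of tweezers in the frame of weight_case between -0.055 and -0.025 m and z of tweezers in the frame of weight_case between 0.01 and 0.027 m and angle between the y axis of tweezers and the x axis of weight_case, either way round below 0.25 rad and x of hood in the frame of weight_case between -0.01 and 0.01 m and y of hood in the frame of weight_case between 0.021 and 0.041 m and z of hood in the frame of weight_case between 0.01 and 0.018 m and angle between the x axis of hood and the x axis of weight_case, either way round below 0.15 rad and angle between hood's own z axis and vertical below 0.08 rad); the robot touches nothing.
It fails at once if the squat press weight is moved by more than 30 mm (distance of press_weight from where it was at the start of the episode above 0.03 m).
It fails at once if the hexagon plug is moved by more than 30 mm (distance of hex_plug from where it was at the start of the episode above 0.03 m).
It fails at once if the roll of tape is moved by more than 30 mm (distance of tape_amber from where it was at the start of the episode above 0.03 m).
It fails at once if the small carton is moved by more than 30 mm (distance of cot_box from where it was at the start of the episode above 0.03 m).
It fails at once if a weight is dropped or knocked flying (over 0.6 m/s while not held) ((linear speed of weight_large above 0.6 m/s and contact force between the fingers and weight_large below 0.5 N) or (linear speed of weight_middle above 0.6 m/s and contact force between the fingers and weight_middle below 0.5 N) or (linear speed of weight_small above 0.6 m/s and contact force between the fingers and weight_small below 0.5 N)).
It also fails if it takes over 138 s, if anything falls off the work surface, if the arm or the gripper's body presses on something with over 40 N, if the wrist force passes 120 N, or if a joint passes its speed limit or range.

## Working session

There is one attempt and no reset: what is moved stays moved. The work goes in short steps, Python scripts to look and compute and a tool call to move; the robot and the scene stay as the last step left them, time stands still between calls to the robot, and variables do not carry over. Pictures are saved under pics/ and viewed, about 12 in all and at most 16, crops included, and the job is handed in when it is done.

Besides the shell and the picture viewer there is one more tool, called after "Call:" as name(argument=value, ...) on one line, values as JSON. step_arm: Moves the arm, as the interface text tells. Its arguments: {"type":"object","properties":{"increments":{"type":"array","items":{"type":"object","properties":{"tx":{"type":"number"},"ty":{"type":"number"},"tz":{"type":"number"},"ax":{"type":"number"},"ay":{"type":"number"},"az":{"type":"number"},"claw":{"type":"number"}}}},"newtons":{"type":"number"}},"required":["increments"]}

```bash
mkdir -p pics; cat > h.py <<'E'
import numpy as np, cv2, pickle
from plant import r, optics
def cap(n):
    c=optics.capture(n); pickle.dump(c,open(f'{n}.pkl','wb')); return c
def load(n): return pickle.load(open(f'{n}.pkl','rb'))
def K(c): return np.array([[c['fx'],0,c['cx']],[0,c['fy'],c['cy']],[0,0,1.]])
def ray(c,uv,z):
    """pixels -> world points on plane z"""
    n=cv2.undistortPoints(np.float64(uv).reshape(-1,1,2),K(c),np.array(c['distortion'],float)).reshape(-1,2)
    d=np.c_[n,np.ones(len(n))]@np.array(c['R']); o=-np.array(c['R']).T@np.array(c['t'])
    return o+d*((z-o[2])/d[:,2])[:,None]
def cloud(c):
    h,w=c['depth'].shape; u,v=np.meshgrid(np.arange(w),np.arange(h))
    n=cv2.undistortPoints(np.float64(np.stack([u,v],-1)).reshape(-1,1,2),K(c),np.array(c['distortion'],float)).reshape(-1,2)
    p=np.c_[n,np.ones(len(n))]*c['depth'].reshape(-1,1)
    return ((p-np.array(c['t']))@np.array(c['R'])).reshape(h,w,3)
E
python3 - <<'E'
from h import *
s=r.get_state(); print({k:s[k] for k in('time_s','tcp_pos','eef_rot','gripper_width')})
for n in('top','side','wrist'):
    c=cap(n); cv2.imwrite(f'pics/{n}0.png',c['image']); print(n,-np.array(c['R']).T@c['t'],np.round(c['R'],2).tolist(),c['fx'])
E
```

```text
{'time_s': 0.0, 'tcp_pos': array([0.17526411, 0.65137648, 0.24460459]), 'eef_rot': array([ 1.79903239e+02, -8.98204524e-03, -1.50635979e+01]), 'gripper_width': 0.0877636687097392}
top [ 0.32822784 -0.01377332  1.43937486] [[-0.02, -1.0, -0.0], [-0.99, 0.02, -0.17], [0.17, -0.0, -0.99]] 492.5024392770376
side [ 0.24646747 -0.96976615  0.6268651 ] [[0.96, -0.29, 0.0], [-0.14, -0.47, -0.87], [0.25, 0.84, -0.49]] 466.6626973805457
wrist [0.24763142 0.63235787 0.38414201] [[-0.26, -0.97, 0.0], [-0.93, 0.25, 0.28], [-0.27, 0.07, -0.96]] 345.6144802080305
```

View pics/top0.png

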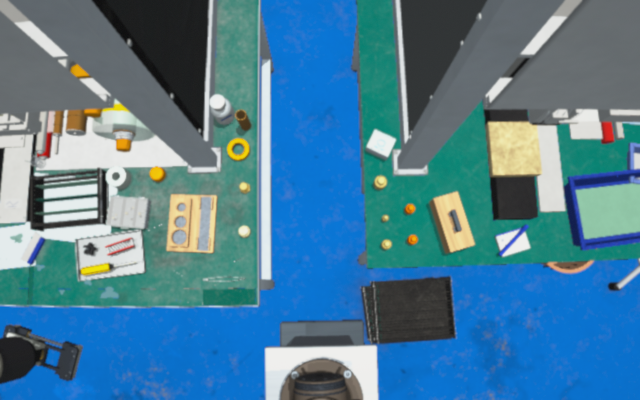

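View pics/side0.png

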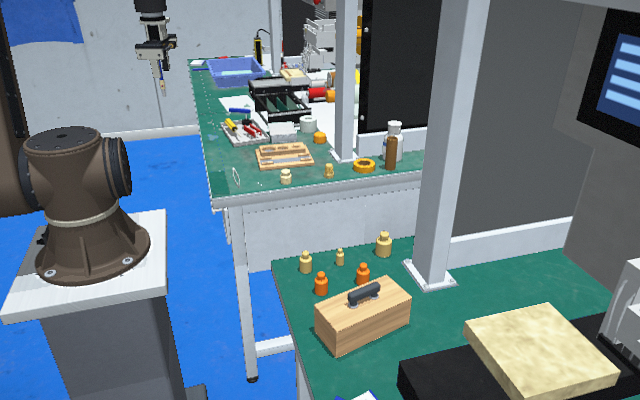

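View pics/wrist0.png

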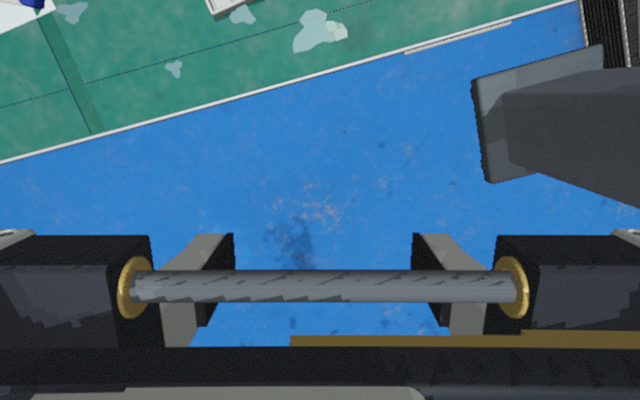

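The top view shows the case near (190,222). The slender weights are at (380,182), (385,218) and (386,244), next to two orange decoys, and the hood is at (452,221). The press weight and plug are at (244,187) and (244,231). The tweezers aren't clear yet, so I'll enlarge the left bench.

```bash
python3 - <<'E'
from h import *
t=load('top'); s=load('side')
a=cv2.resize(t['image'][130:310,140:280],None,fx=4,fy=4,interpolation=cv2.INTER_CUBIC)[:600]
a=cv2.resize(t['image'][160:310,150:270],None,fx=4,fy=4,interpolation=cv2.INTER_CUBIC)
b=cv2.resize(s['image'][130:230,195:305],None,fx=3,fy=3,interpolation=cv2.INTER_CUBIC)
o=np.zeros((600,800,3),np.uint8); o[:600,:480]=a; o[:300,480:800]=b[:,:320]
cv2.imwrite('pics/crop1.png',o)
P=cloud(t)
for n,uv in dict(large=(380,182),small=(385,218),mid=(386,244),o1=(410,209),o2=(411,240),hood=(452,221),case=(190,222),p1=(244,187),p2=(244,231),tape=(238,148),box=(380,143),post1=(205,160),postR=(405,165)).items():
    print(n,np.round(ray(t,[uv],0.03)[0],3), np.round(P[uv[1],uv[0]],3))
E
```

```text
large [ 0.616 -0.185  0.03 ] [ 0.612 -0.183  0.048]
small [ 0.51  -0.195  0.03 ] [ 0.508 -0.194  0.041]
mid [ 0.434 -0.195  0.03 ] [ 0.433 -0.193  0.047]
o1 [ 0.534 -0.269  0.03 ] [ 0.531 -0.265  0.05 ]
o2 [ 0.444 -0.268  0.03 ] [ 0.443 -0.265  0.045]
hood [ 0.496 -0.391  0.03 ] [ 0.493 -0.383  0.057]
case [0.51  0.371 0.03 ] [0.512 0.374 0.019]
p1 [0.61  0.213 0.03 ] [0.608 0.212 0.039]
p2 [0.481 0.213 0.03 ] [0.48  0.212 0.036]
tape [0.729 0.232 0.03 ] [0.736 0.236 0.005]
box [ 0.734 -0.19   0.03 ] [ 0.731 -0.189  0.043]
post1 [0.695 0.33  0.03 ] [0.678 0.315 0.095]
postR [ 0.666 -0.261  0.03 ] [ 0.658 -0.256  0.062]
```

View pics/crop1.png

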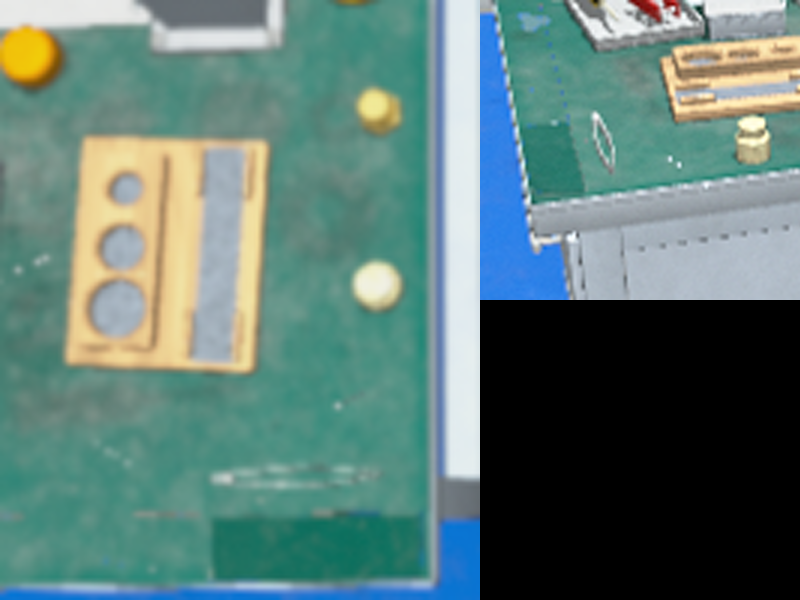

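Call:
step_arm(increments=[{"tx": 25,"ty": -32,"tz": 4,"az": 1},{"tx": 25,"ty": -32,"tz": 4,"az": 1},{"tx": 25,"ty": -32,"tz": 4,"az": 1},{"tx": 25,"ty": -32,"tz": 4,"az": 1},{"tx": 25,"ty": -32,"tz": 4,"az": 1},{"tx": 25,"ty": -32,"tz": 4,"az": 1},{"tx": 25,"ty": -32,"tz": 4,"az": 1},{"tx": 25,"ty": -32,"tz": 4,"az": 1},{"tx": 25,"ty": -32,"tz": 4,"az": 1},{"tx": 25,"ty": -32,"tz": 4,"az": 2},{"claw": -0.2},{"claw": -0.2}], newtons=30)

```text
$.increments[0]: bad value
```

```bash
python3 - <<'E'
from h import *
s=r.get_state(); print({k:s[k] for k in('time_s','tcp_pos','eef_rot','gripper_width','joints','qd')})
c=cap('wrist'); cv2.imwrite('pics/w1.png',c['image'])
E
```

```text
{'time_s': 0.15, 'tcp_pos': array([0.17527216, 0.65149263, 0.24483645]), 'eef_rot': array([ 1.79926970e+02, -8.01906269e-03, -1.50583033e+01]), 'gripper_width': 0.08736402155138369, 'joints': array([ 9.14514475e+01,  2.05824850e+01,  6.46037649e-01, -1.38915018e-02,
       -7.01358507e+01, -1.65050275e+01]), 'qd': array([ 0.01584873, -0.17119047,  0.1149345 ,  0.05372047,  0.03209155,
       -0.08115958])}
```

View pics/w1.png

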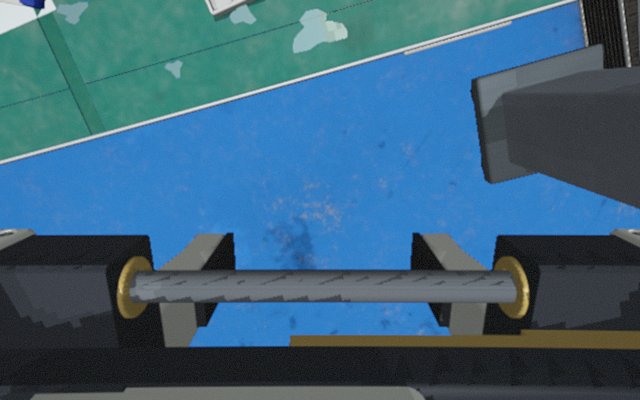

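The call was refused, so the picture is unchanged. It probably wants every key in each row.

Call:
step_arm(increments=[{"tx": 25,"ty": -32,"tz": 4,"ax": 0,"ay": 0,"az": 1,"claw": -0.2},{"tx": 25,"ty": -32,"tz": 4,"ax": 0,"ay": 0,"az": 1,"claw": -0.2},{"tx": 25,"ty": -32,"tz": 4,"ax": 0,"ay": 0,"az": 1,"claw": -0.2},{"tx": 25,"ty": -32,"tz": 4,"ax": 0,"ay": 0,"az": 1,"claw": -0.2},{"tx": 25,"ty": -32,"tz": 4,"ax": 0,"ay": 0,"az": 1,"claw": -0.2},{"tx": 25,"ty": -32,"tz": 4,"ax": 0,"ay": 0,"az": 1,"claw": -0.2},{"tx": 25,"ty": -32,"tz": 4,"ax": 0,"ay": 0,"az": 1,"claw": -0.2},{"tx": 25,"ty": -32,"tz": 4,"ax": 0,"ay": 0,"az": 1,"claw": -0.2},{"tx": 25,"ty": -32,"tz": 4,"ax": 0,"ay": 0,"az": 1,"claw": -0.2},{"tx": 25,"ty": -32,"tz": 4,"ax": 0,"ay": 0,"az": 2,"claw": -0.2},{"tx": 0,"ty": 0,"tz": 0,"ax": 0,"ay": 0,"az": 0,"claw": -0.2},{"tx": 0,"ty": 0,"tz": 0,"ax": 0,"ay": 0,"az": 0,"claw": -0.2}], newtons=30)

```text
time_s: 1.4
tcp_pos: [0.4258, 0.331, 0.2856]
eef_rot: [-180.0, 0.0, -4.2]
contact_force: [0.2, 0.4, 0.1]
gripper_width: 0.0351
```

```bash
python3 - <<'E'
from h import *
c=cap('wrist'); cv2.imwrite('pics/w2.png',c['image']); print(r.get_state()['joints'])
E
```

```text
[ 5.87651430e+01  6.32462672e+00 -1.28405552e+01 -1.56480527e-02
 -7.08365844e+01  2.71068158e+01]
```

View pics/w2.png

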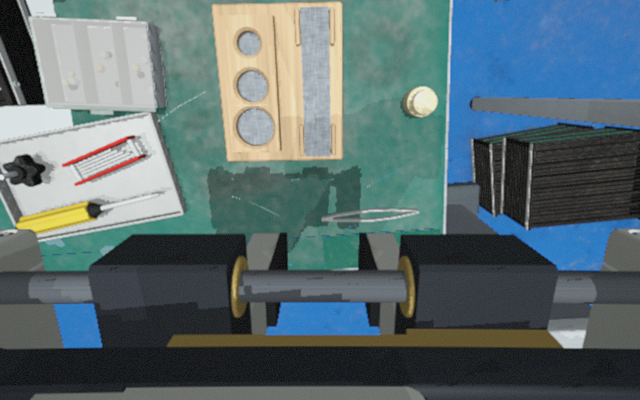

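```bash
cat >> h.py <<'E'
def rect(pts):
    """min-area rect of world xy (m) -> centre, sides mm, angle of long side deg"""
    (cx,cy),(w,h),a=cv2.minAreaRect(np.float32(pts[:,:2]*1000))
    if w<h: w,h,a=h,w,a+90
    return np.array([cx,cy])/1000,(w,h),(a+90)%180-90
E
python3 - <<'E'
from h import *
c=load('wrist'); I=c['image']; H=cv2.cvtColor(I,cv2.COLOR_BGR2HSV)
print(H[10,225],H[80,290],H[218,340],H[180,400],H[215,410])
m=((H[...,0]>8)&(H[...,0]<26)&(H[...,1]>50)&(H[...,2]>90)).astype(np.uint8); m[:, :200]=0; m[:,350:]=0; m[170:]=0
m=cv2.morphologyEx(m,cv2.MORPH_OPEN,np.ones((3,3)))
k=max(cv2.findContours(m,0,1)[0],key=cv2.contourArea); print('px box',cv2.boundingRect(k))
e=cv2.convexHull(k).reshape(-1,2); print('case',rect(ray(c,e+0.,0.014)))
# well floors
g=((H[...,1]<45)&(H[...,2]>90)).astype(np.uint8); g[:,:225]=0; g[:,340:]=0; g[160:]=0
for q in cv2.findContours(g,0,1)[0]:
    if cv2.contourArea(q)>150:
        (x,y),r_=cv2.minEnclosingCircle(q); w=ray(c,q.reshape(-1,2)+0.,0.014); print('felt/well',round(x),round(y),rect(w))
t=((H[...,1]<60)&(H[...,2]>140)).astype(np.uint8); t[:200]=0;t[228:]=0;t[:,:315]=0;t[:,430:]=0
t=cv2.morphologyEx(t,cv2.MORPH_CLOSE,np.ones((9,9)))
n,L,S,C=cv2.connectedComponentsWithStats(t); i=1+S[1:,4].argmax(); print('tw px',S[i])
print('tweezers',rect(ray(c,np.argwhere(L==i)[:,::-1]+0.,0.005)))
P=cloud(load('top')).reshape(-1,3)
for lo,hi in((-.5,-.12),(.12,.45)):
  for z0,z1 in((.06,.10),(.10,.15),(.15,.25),(.25,.4)):
    q=P[(P[:,2]>z0)&(P[:,2]<z1)&(P[:,1]>lo)&(P[:,1]<hi)&(P[:,0]>.62)&(P[:,0]<.9)]
    if len(q): print(lo,z0,len(q),np.percentile(q[:,:2],[2,98],axis=0).round(3).tolist())
E
```

```text
[ 18  71 224] [ 19  66 233] [88 36 93] [ 83  96 136] [ 81  35 175]
px box (212, 2, 131, 160)
case (array([0.51184729, 0.37294635]), (169.2130126953125, 139.17465209960938), -3.201812744140625)
felt/well 255 126 (array([0.46983798, 0.40761115]), (42.09476089477539, 41.417606353759766), 85.87603759765625)
felt/well 253 86 (array([0.51487579, 0.40522949]), (33.524085998535156, 31.692102432250977), -6.9449310302734375)
felt/well 248 44 (array([0.55863873, 0.40310855]), (23.26735496520996, 23.086286544799805), 86.0)
felt/well 317 81 (array([0.50970575, 0.33318396]), (160.44580078125, 31.72336769104004), -3.0791473388671875)
tw px [352 206  68  21 659]
tweezers (array([0.34184714, 0.25640295]), (85.65503692626953, 26.1814022064209), 89.87438201904297)
-0.5 0.06 479 [[0.657, -0.311], [0.896, -0.241]]
-0.5 0.1 345 [[0.657, -0.315], [0.892, -0.24]]
-0.5 0.15 818 [[0.657, -0.314], [0.894, -0.241]]
-0.5 0.25 1677 [[0.658, -0.318], [0.893, -0.241]]
0.12 0.06 774 [[0.678, 0.201], [0.892, 0.362]]
0.12 0.1 620 [[0.678, 0.224], [0.892, 0.369]]
0.12 0.15 957 [[0.678, 0.299], [0.893, 0.372]]
0.12 0.25 1934 [[0.678, 0.3], [0.894, 0.372]]
```

The case measures (0.512, 0.373) with yaw −3.2°, and the well and felt blobs agree to about 1.5 mm. The tweezers lie from about px (322,218) to (420,211). I'll measure them properly with a looser mask.

```bash
python3 - <<'E'
from h import *
c=load('wrist'); I=c['image']; H=cv2.cvtColor(I,cv2.COLOR_BGR2HSV).astype(int)
roi=np.zeros(I.shape[:2],bool); roi[203:227,316:424]=1
bg=np.median(H[203:227,316:424].reshape(-1,3),0); print(bg)
m=(roi&(H[...,1]<70)&(H[...,2]>80)).astype(np.uint8)
m2=cv2.morphologyEx(m,cv2.MORPH_CLOSE,np.ones((7,7)))
n,L,S,C=cv2.connectedComponentsWithStats(m2); print(S[1:].tolist())
i=1+S[1:,4].argmax(); p=np.argwhere(L==i)[:,::-1]
w=ray(c,p+0.,0.006); print(rect(w), w.mean(0), cv2.fitLine(np.float32(w[:,:2]),cv2.DIST_L2,0,.001,.001).ravel())
print(ray(c,[(322,218),(420,211)],0.006))
E
```

```text
[ 83.  82. 134.]
[[321, 205, 99, 22, 1237], [421, 224, 3, 3, 6]]
(array([0.34459253, 0.27677017]), (125.7547607421875, 28.19936180114746), 87.91351318359375) [0.34670914 0.27260528 0.006     ] [0.01567462 0.99987715 0.34670913 0.27260527]
[[0.34742744 0.33814061 0.006     ]
 [0.34782669 0.21256804 0.006     ]]
```

Call:
step_arm(increments=[{"tx": -10,"ty": -8,"tz": -6,"ax": 0,"ay": 0,"az": -8.5,"claw": -0.2},{"tx": -10,"ty": -8,"tz": -6,"ax": 0,"ay": 0,"az": -8.5,"claw": -0.2},{"tx": -10,"ty": -8,"tz": -6,"ax": 0,"ay": 0,"az": -8.5,"claw": -0.2},{"tx": -10,"ty": -8,"tz": -6,"ax": 0,"ay": 0,"az": -8.5,"claw": -0.2},{"tx": -10,"ty": -8,"tz": -6,"ax": 0,"ay": 0,"az": -8.5,"claw": -0.2},{"tx": -10,"ty": -8,"tz": -6,"ax": 0,"ay": 0,"az": -8.5,"claw": -0.2},{"tx": -10,"ty": -8,"tz": -6,"ax": 0,"ay": 0,"az": -8.5,"claw": -0.2},{"tx": -10,"ty": -8,"tz": -6,"ax": 0,"ay": 0,"az": -8.5,"claw": -0.2},{"tx": 0,"ty": 0,"tz": -6,"ax": 0,"ay": 0,"az": -8.5,"claw": -0.2},{"tx": 0,"ty": 0,"tz": -6,"ax": 0,"ay": 0,"az": -8.5,"claw": -0.2},{"tx": 0,"ty": 0,"tz": 0,"ax": 0,"ay": 0,"az": 0,"claw": -0.2},{"tx": 0,"ty": 0,"tz": 0,"ax": 0,"ay": 0,"az": 0,"claw": -0.2}])

```text
time_s: 2.65
tcp_pos: [0.345, 0.2684, 0.2256]
eef_rot: [180.0, -0.0, -88.7]
contact_force: [0.3, 0.4, 0.1]
gripper_width: 0.0354
```

```bash
python3 - <<'E'
from h import *
c=cap('wrist'); I=c['image']; cv2.imwrite('pics/w3.png',I)
n=K(c); w=np.array([.347,.2755,.006]); q=c['R']@w+c['t']; print(n@q/q[2])
E
```

```text
[320.50343416 173.64962953   1.        ]
```

View pics/w3.png

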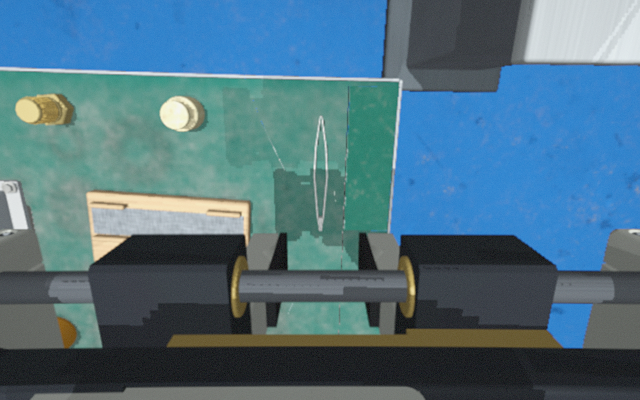

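The tweezers run from (320,117) to (321,231), and the predicted centre (320.5,174) falls in their middle.

```bash
python3 - <<'E'
from h import *
c=load('wrist'); a=ray(c,[(320.3,116.5),(321,231.5),(314,174),(327,174)],.006); print(a.round(4))
d=a[1]-a[0]; print('mid',(a[0]+a[1])/2,'axis deg',np.degrees(np.arctan2(d[1],d[0])),'tcp',r.get_state()['tcp_pos'])
E
```

```text
[[0.3484 0.2162 0.006 ]
 [0.3451 0.3416 0.006 ]
 [0.3539 0.276  0.006 ]
 [0.3401 0.2757 0.006 ]]
mid [0.34675515 0.27889742 0.006     ] axis deg 91.51385848132635 tcp [0.34515866 0.26841567 0.22572539]
```

Call:
step_arm(increments=[{"tx": 1.7,"ty": 8.5,"tz": -30,"ax": 0,"ay": 0,"az": 0,"claw": -0.2},{"tx": 0,"ty": 0,"tz": -40,"ax": 0,"ay": 0,"az": 0,"claw": -0.2},{"tx": 0,"ty": 0,"tz": -40,"ax": 0,"ay": 0,"az": 0,"claw": -0.2},{"tx": 0,"ty": 0,"tz": -40,"ax": 0,"ay": 0,"az": 0,"claw": -0.2},{"tx": 0,"ty": 0,"tz": -30,"ax": 0,"ay": 0,"az": 0,"claw": -0.2},{"tx": 0,"ty": 0,"tz": -15,"ax": 0,"ay": 0,"az": 0,"claw": -0.2},{"tx": 0,"ty": 0,"tz": -9.5,"ax": 0,"ay": 0,"az": 0,"claw": -0.2},{"tx": 0,"ty": 0,"tz": 0,"ax": 0,"ay": 0,"az": 0,"claw": -0.2}], newtons=12)

```text
time_s: 3.5
tcp_pos: [0.347, 0.2764, 0.0204]
eef_rot: [180.0, -0.1, -88.9]
contact_force: [0.3, 0.2, -0.4]
gripper_width: 0.0352
```

Call:
step_arm(increments=[{"tx": 0,"ty": 0,"tz": 0,"ax": 0,"ay": 0,"az": 0,"claw": -1},{"tx": 0,"ty": 0,"tz": 0,"ax": 0,"ay": 0,"az": 0,"claw": -1},{"tx": 0,"ty": 0,"tz": 0,"ax": 0,"ay": 0,"az": 0,"claw": -1},{"tx": 0,"ty": 0,"tz": 0,"ax": 0,"ay": 0,"az": 0,"claw": -1},{"tx": 0,"ty": 0,"tz": 0,"ax": 0,"ay": 0,"az": 0,"claw": -1},{"tx": 0,"ty": 0,"tz": 0,"ax": 0,"ay": 0,"az": 0,"claw": -1}])

```text
time_s: 4.1
tcp_pos: [0.3473, 0.2768, 0.0216]
eef_rot: [-180.0, 0.1, -89.0]
contact_force: [-1.9, 0.6, 6.8]
gripper_width: 0.0145
```

Call:
step_arm(increments=[{"tx": 0,"ty": 0,"tz": 30,"ax": 0,"ay": 0,"az": 0,"claw": -1},{"tx": 14.7,"ty": 5.1,"tz": 40,"ax": 0,"ay": 0,"az": -8.55,"claw": -1},{"tx": 14.7,"ty": 5.1,"tz": 30,"ax": 0,"ay": 0,"az": -8.55,"claw": -1},{"tx": 14.7,"ty": 5.1,"tz": 0,"ax": 0,"ay": 0,"az": -8.55,"claw": -1},{"tx": 14.7,"ty": 5.1,"tz": 0,"ax": 0,"ay": 0,"az": -8.55,"claw": -1},{"tx": 14.7,"ty": 5.1,"tz": 0,"ax": 0,"ay": 0,"az": -8.55,"claw": -1},{"tx": 14.7,"ty": 5.1,"tz": 0,"ax": 0,"ay": 0,"az": -8.55,"claw": -1},{"tx": 14.7,"ty": 5.1,"tz": 0,"ax": 0,"ay": 0,"az": -8.55,"claw": -1},{"tx": 14.7,"ty": 5.1,"tz": 0,"ax": 0,"ay": 0,"az": -8.55,"claw": -1},{"tx": 14.7,"ty": 5.1,"tz": 0,"ax": 0,"ay": 0,"az": -8.55,"claw": -1},{"tx": 14.7,"ty": 5.1,"tz": 0,"ax": 0,"ay": 0,"az": -8.55,"claw": -1},{"tx": 14.7,"ty": 5.1,"tz": 0,"ax": 0,"ay": 0,"az": -8.55,"claw": -1}])

```text
time_s: 5.3
tcp_pos: [0.5092, 0.3323, 0.1208]
eef_rot: [-180.0, -0.0, 176.5]
contact_force: [0.2, 0.1, -0.7]
gripper_width: 0.0141
```

Call:
step_arm(increments=[{"tx": 0,"ty": 0,"tz": 0,"ax": 0,"ay": 0,"az": 0,"claw": -1},{"tx": 0,"ty": 0,"tz": 0,"ax": 0,"ay": 0,"az": 0,"claw": -1},{"tx": 0,"ty": 0,"tz": 0,"ax": 0,"ay": 0,"az": 0,"claw": -1}])

```text
time_s: 5.6
tcp_pos: [0.508, 0.332, 0.1209]
eef_rot: [-180.0, -0.0, 177.0]
contact_force: [0.5, -0.1, -0.2]
gripper_width: 0.0142
```

Call:
step_arm(increments=[{"tx": 1.6,"ty": 1,"tz": -30,"ax": 0,"ay": 0,"az": 0,"claw": -1},{"tx": 0,"ty": 0,"tz": -25,"ax": 0,"ay": 0,"az": 0,"claw": -1},{"tx": 0,"ty": 0,"tz": -15,"ax": 0,"ay": 0,"az": 0,"claw": -1},{"tx": 0,"ty": 0,"tz": -8,"ax": 0,"ay": 0,"az": 0,"claw": -1},{"tx": 0,"ty": 0,"tz": -6,"ax": 0,"ay": 0,"az": 0,"claw": -1},{"tx": 0,"ty": 0,"tz": 0,"ax": 0,"ay": 0,"az": 0,"claw": -1},{"tx": 0,"ty": 0,"tz": 0,"ax": 0,"ay": 0,"az": 0,"claw": -1}])

```text
time_s: 6.3
tcp_pos: [0.5106, 0.3338, 0.0378]
eef_rot: [180.0, 0.0, 176.9]
contact_force: [0.8, 0.6, 0.1]
gripper_width: 0.0144
```

Call:
step_arm(increments=[{"tx": 0,"ty": 0,"tz": -2,"ax": 0,"ay": 0,"az": 0,"claw": -1},{"tx": 0,"ty": 0,"tz": 0,"ax": 0,"ay": 0,"az": 0,"claw": -0.3},{"tx": 0,"ty": 0,"tz": 0,"ax": 0,"ay": 0,"az": 0,"claw": -0.3},{"tx": 0,"ty": 0,"tz": 0,"ax": 0,"ay": 0,"az": 0,"claw": -0.3},{"tx": 0,"ty": 0,"tz": 15,"ax": 0,"ay": 0,"az": 0,"claw": -0.3},{"tx": 0,"ty": 0,"tz": 30,"ax": 0,"ay": 0,"az": 0,"claw": -0.3},{"tx": 0,"ty": 0,"tz": 45,"ax": 0,"ay": 0,"az": 0,"claw": 0.2},{"tx": 0,"ty": 0,"tz": 50,"ax": 0,"ay": 0,"az": 0,"claw": 0.2},{"tx": 0,"ty": 0,"tz": 40,"ax": 0,"ay": 0,"az": 0,"claw": 0.2},{"tx": 0,"ty": 0,"tz": 0,"ax": 0,"ay": 0,"az": 0,"claw": 0.2},{"tx": 0,"ty": 0,"tz": 0,"ax": 0,"ay": 0,"az": 0,"claw": 0.2}])

```text
time_s: 7.4
tcp_pos: [0.5106, 0.3337, 0.2166]
eef_rot: [179.8, 0.1, 176.9]
contact_force: [-0.3, -0.1, -0.3]
gripper_width: 0.0525
```

```bash
python3 - <<'E'
from h import *
c=cap('wrist'); cv2.imwrite('pics/w4.png',c['image']); print(r.get_state()['tcp_pos'])
E
```

```text
[0.51003589 0.33322096 0.21505649]
```

View pics/w4.png

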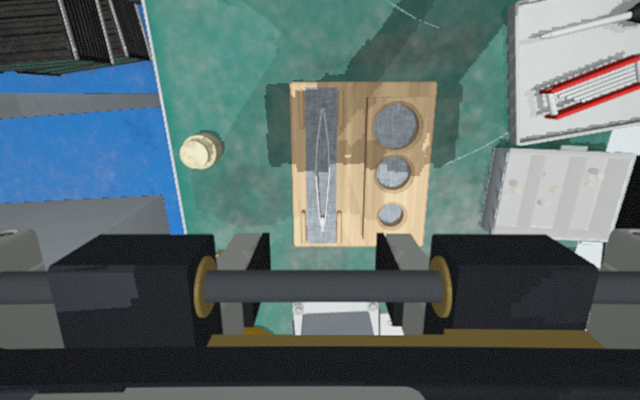

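The tweezers lie in the rest, between (320,110) and (322,231). Next is the right bench.

Call:
step_arm(increments=[{"tx": -1,"ty": -30,"tz": 10,"ax": 0,"ay": 0,"az": 0,"claw": 0.2},{"tx": -1,"ty": -45,"tz": 10,"ax": 0,"ay": 0,"az": 0,"claw": 0.2},{"tx": -1,"ty": -48,"tz": 10,"ax": 0,"ay": 0,"az": 0,"claw": 0.2},{"tx": -1,"ty": -48,"tz": 10,"ax": 0,"ay": 0,"az": 0,"claw": 0.2},{"tx": -1,"ty": -48,"tz": 10,"ax": 0,"ay": 0,"az": 0,"claw": 0.2},{"tx": -1,"ty": -48,"tz": 10,"ax": 0,"ay": 0,"az": 0,"claw": 0.2},{"tx": -1,"ty": -48,"tz": 5,"ax": 0,"ay": 0,"az": 0,"claw": 0.2},{"tx": -1,"ty": -48,"tz": 0,"ax": 0,"ay": 0,"az": 0,"claw": 0.2},{"tx": -1,"ty": -48,"tz": 0,"ax": 0,"ay": 0,"az": 0,"claw": 0.2},{"tx": -1,"ty": -48,"tz": 0,"ax": 0,"ay": 0,"az": 0,"claw": 0.2},{"tx": 0,"ty": -45,"tz": 0,"ax": 0,"ay": 0,"az": 0,"claw": 0.2},{"tx": 0,"ty": -29,"tz": 0,"ax": 0,"ay": 0,"az": 0,"claw": 0.2}])

```text
time_s: 8.65
tcp_pos: [0.4992, -0.2022, 0.2784]
eef_rot: [-180.0, -0.2, 176.8]
contact_force: [1.1, 0.4, -0.2]
gripper_width: 0.0528
```

Call:
step_arm(increments=[{"tx": 0,"ty": 0,"tz": 0,"ax": 0,"ay": 0,"az": 0,"claw": 0.2},{"tx": 0,"ty": 0,"tz": 0,"ax": 0,"ay": 0,"az": 0,"claw": 0.2}])

```text
time_s: 8.85
tcp_pos: [0.4996, -0.2001, 0.2784]
eef_rot: [180.0, -0.2, 176.8]
contact_force: [-0.3, 0.6, -0.5]
gripper_width: 0.0527
```

```bash
python3 - <<'E'
from h import *
c=cap('wrist'); cv2.imwrite('pics/w5.png',c['image']); s=r.get_state();print(s['tcp_pos'],s['eef_rot'],s['joints'])
E
```

```text
[ 0.49984759 -0.19949351  0.27881179] [ 1.79986064e+02 -1.31170659e-01  1.76847616e+02] [-8.92858330e-01  6.50117198e+00 -1.35060858e+01 -2.03064039e-02
 -7.01232626e+01 -9.22526162e+01]
```

View pics/w5.png

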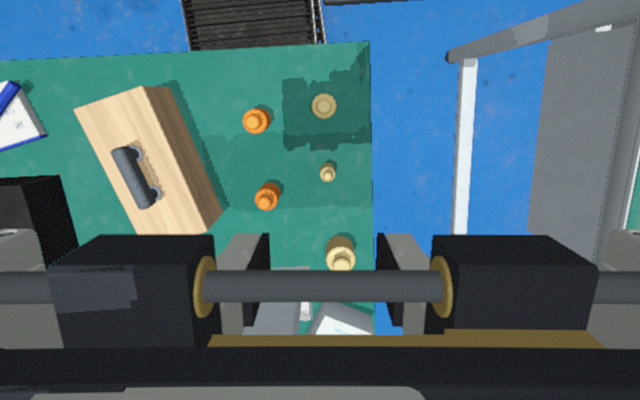

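Middle weight is at (323,105), small at (328,172) and large at (341,255). The orange decoys are at (256,121) and (266,196), and the hood bar is at (135,177).

```bash
python3 - <<'E'
from h import *
c=load('wrist'); P=cloud(c); H=cv2.cvtColor(c['image'],cv2.COLOR_BGR2HSV)
V,U=np.mgrid[:400,:640]
m=((H[...,0]>14)&(H[...,0]<35)&(H[...,1]>50)&(H[...,2]>90))
for n,(u,v),h,hb,rb,rk in(('mid',(323,105),.047,.032,.0135,.008),('small',(328,172),.040,.028,.009,.0055),('large',(341,255),.054,.036,.018,.011)):
    b=m&(abs(U-u)<25)&(abs(V-v)<27)
    q=P[b]; ok=(q[:,2]>.01)&(q[:,2]<.08); z=np.percentile(q[ok][:,2],97)
    k=b&(P[...,2]>h-.006)&(P[...,2]<.08)
    pk=np.argwhere(k)[:,::-1]; (cx,cy),rr=cv2.minEnclosingCircle(np.float32(pk)) if len(pk) else ((0,0),0)
    kn=ray(c,[(cx,cy)],h)[0]
    print(n,b.sum(),'ztop',z.round(4),'knob px',len(pk),(round(cx,1),round(cy,1),round(rr,1)),'meanxy',P[k].mean(0).round(4),'ray',kn.round(4),'knob r mm',1e3*rr*(c['depth'][k].mean())/c['fx'])
# hood bar
b=(P[...,2]>.078)&(P[...,2]<.105)&(U<170)&(V<220)&(U>90)
print('bar',b.sum(),rect(P[b]),np.median(P[b][:,2]))
f=(P[...,2]>.055)&(P[...,2]<.07)&(U>60)&(U<230)&(V<225)
print('top',f.sum(),rect(P[f]),np.median(P[f][:,2]))
t=load('top'); P=cloud(t); V,U=np.mgrid[:400,:640]; w=(U>425)&(U<480)&(V>185)&(V<255)
b=w&(P[...,2]>.078)&(P[...,2]<.105); print('top bar',b.sum(),rect(P[b])); b=w&(P[...,2]>.05)&(P[...,2]<.105); print('top hood',rect(P[b]))
E
```

```text
mid 483 ztop 0.0481 knob px 188 (323.4, 106.2, 7.7) meanxy [ 0.4365 -0.1951  0.0467] ray [ 0.4366 -0.1951  0.047 ] knob r mm 8.00877
small 227 ztop 0.0409 knob px 74 (327.0, 175.3, 4.8) meanxy [ 0.5122 -0.1952  0.0392] ray [ 0.512  -0.1952  0.04  ] knob r mm 5.3723326
large 864 ztop 0.0548 knob px 185 (341.0, 265.0, 9.1) meanxy [ 0.6143 -0.1846  0.0533] ray [ 0.6164 -0.1847  0.054 ] knob r mm 10.549204
bar 1312 (array([ 0.49318512, -0.38485229]), (63.68111038208008, 14.881064414978027), 14.52839183807373) 0.09086973188163697
top 8858 (array([ 0.49078406, -0.38639471]), (155.34556579589844, 76.16590118408203), 14.81769847869873) 0.06407540857012037
top bar 137 (array([ 0.49168216, -0.38479556]), (64.14181518554688, 15.30807113647461), 13.682774543762207)
top hood (array([ 0.49242001, -0.38629333]), (162.58616638183594, 77.1459732055664), 14.36743450164795)
```

Call:
step_arm(increments=[{"tx": -30,"ty": 2.2,"tz": -20,"ax": 0,"ay": 0,"az": 0,"claw": 0.05},{"tx": -33,"ty": 2.2,"tz": -40,"ax": 0,"ay": 0,"az": 0,"claw": 0.05},{"tx": 0,"ty": 0,"tz": -45,"ax": 0,"ay": 0,"az": 0,"claw": 0.05},{"tx": 0,"ty": 0,"tz": -45,"ax": 0,"ay": 0,"az": 0,"claw": 0.05},{"tx": 0,"ty": 0,"tz": -40,"ax": 0,"ay": 0,"az": 0,"claw": 0.05},{"tx": 0,"ty": 0,"tz": -30,"ax": 0,"ay": 0,"az": 0,"claw": 0.05},{"tx": 0,"ty": 0,"tz": -15,"ax": 0,"ay": 0,"az": 0,"claw": 0.05},{"tx": 0,"ty": 0,"tz": -8,"ax": 0,"ay": 0,"az": 0,"claw": 0.05},{"tx": 0,"ty": 0,"tz": 0,"ax": 0,"ay": 0,"az": 0,"claw": 0.05},{"tx": 0,"ty": 0,"tz": 0,"ax": 0,"ay": 0,"az": 0,"claw": 0.05}], newtons=25)

```text
time_s: 9.9
tcp_pos: [0.4392, -0.1949, 0.0392]
eef_rot: [-180.0, 0.0, 177.0]
contact_force: [-0.2, -0.7, 1.0]
gripper_width: 0.046
```

Call:
step_arm(increments=[{"tx": 0,"ty": 0,"tz": 0,"ax": 0,"ay": 0,"az": 0,"claw": -1},{"tx": 0,"ty": 0,"tz": 0,"ax": 0,"ay": 0,"az": 0,"claw": -1},{"tx": 0,"ty": 0,"tz": 0,"ax": 0,"ay": 0,"az": 0,"claw": -1},{"tx": 0,"ty": 0,"tz": 0,"ax": 0,"ay": 0,"az": 0,"claw": -1},{"tx": 0,"ty": 0,"tz": 0,"ax": 0,"ay": 0,"az": 0,"claw": -1},{"tx": 0,"ty": 0,"tz": 0,"ax": 0,"ay": 0,"az": 0,"claw": -1}])

```text
time_s: 10.5
tcp_pos: [0.439, -0.1954, 0.0391]
eef_rot: [-180.0, 0.1, 176.9]
contact_force: [-1.2, 0.2, 7.2]
gripper_width: 0.0256
```

Call:
step_arm(increments=[{"tx": 0,"ty": 0,"tz": 30,"ax": 0,"ay": 0,"az": 0,"claw": -1},{"tx": 0,"ty": 0,"tz": 45,"ax": 0,"ay": 0,"az": 0,"claw": -1},{"tx": 3,"ty": 25,"tz": 35,"ax": 0,"ay": 0,"az": 0,"claw": -1},{"tx": 6,"ty": 45,"tz": 0,"ax": 0,"ay": 0,"az": 0,"claw": -1},{"tx": 6,"ty": 45,"tz": 0,"ax": 0,"ay": 0,"az": 0,"claw": -1},{"tx": 6,"ty": 45,"tz": 0,"ax": 0,"ay": 0,"az": 0,"claw": -1},{"tx": 6,"ty": 45,"tz": 0,"ax": 0,"ay": 0,"az": 0,"claw": -1},{"tx": 6,"ty": 45,"tz": 0,"ax": 0,"ay": 0,"az": 0,"claw": -1},{"tx": 6,"ty": 45,"tz": 0,"ax": 0,"ay": 0,"az": 0,"claw": -1},{"tx": 6,"ty": 45,"tz": 0,"ax": 0,"ay": 0,"az": 0,"claw": -1},{"tx": 6,"ty": 45,"tz": 0,"ax": 0,"ay": 0,"az": 0,"claw": -1},{"tx": 6,"ty": 45,"tz": 0,"ax": 0,"ay": 0,"az": 0,"claw": -1}])

```text
time_s: 11.7
tcp_pos: [0.4951, 0.2365, 0.1483]
eef_rot: [-180.0, -0.0, 176.9]
contact_force: [1.1, -0.3, -1.5]
gripper_width: 0.0258
```

Call:
step_arm(increments=[{"tx": 6,"ty": 45,"tz": 0,"ax": 0,"ay": 0,"az": 0,"claw": -1},{"tx": 6,"ty": 45,"tz": 0,"ax": 0,"ay": 0,"az": 0,"claw": -1},{"tx": 6,"ty": 45,"tz": 0,"ax": 0,"ay": 0,"az": 0,"claw": -1},{"tx": 3,"ty": 30,"tz": 0,"ax": 0,"ay": 0,"az": 0,"claw": -1},{"tx": 0,"ty": 5,"tz": 0,"ax": 0,"ay": 0,"az": 0,"claw": -1},{"tx": 0,"ty": 0,"tz": 0,"ax": 0,"ay": 0,"az": 0,"claw": -1},{"tx": 0,"ty": 0,"tz": 0,"ax": 0,"ay": 0,"az": 0,"claw": -1},{"tx": 0,"ty": 0,"tz": 0,"ax": 0,"ay": 0,"az": 0,"claw": -1}])

```text
time_s: 12.5
tcp_pos: [0.5165, 0.4034, 0.1486]
eef_rot: [-180.0, -0.0, 176.8]
contact_force: [0.2, -0.1, -1.5]
gripper_width: 0.0258
```

Call:
step_arm(increments=[{"tx": 0.5,"ty": 0.8,"tz": -30,"ax": 0,"ay": 0,"az": 0,"claw": -1},{"tx": 0,"ty": 0,"tz": -30,"ax": 0,"ay": 0,"az": 0,"claw": -1},{"tx": 0,"ty": 0,"tz": -15,"ax": 0,"ay": 0,"az": 0,"claw": -1},{"tx": 0,"ty": 0,"tz": -7,"ax": 0,"ay": 0,"az": 0,"claw": -1},{"tx": 0,"ty": 0,"tz": -5,"ax": 0,"ay": 0,"az": 0,"claw": -1},{"tx": 0,"ty": 0,"tz": -5,"ax": 0,"ay": 0,"az": 0,"claw": -1},{"tx": 0,"ty": 0,"tz": 0,"ax": 0,"ay": 0,"az": 0,"claw": -1},{"tx": 0,"ty": 0,"tz": 0,"ax": 0,"ay": 0,"az": 0,"claw": -1}])

```text
time_s: 13.3
tcp_pos: [0.5174, 0.4058, 0.0573]
eef_rot: [180.0, 0.0, 176.9]
contact_force: [0.1, 0.8, -1.1]
gripper_width: 0.0262
```

Call:
step_arm(increments=[{"tx": 0,"ty": -1,"tz": -2,"ax": 0,"ay": 0,"az": 0,"claw": -1},{"tx": 0,"ty": 0,"tz": -1.5,"ax": 0,"ay": 0,"az": 0,"claw": -1},{"tx": 0,"ty": 0,"tz": -1,"ax": 0,"ay": 0,"az": 0,"claw": -1},{"tx": 0,"ty": 0,"tz": 0,"ax": 0,"ay": 0,"az": 0,"claw": -1},{"tx": 0,"ty": 0,"tz": 0,"ax": 0,"ay": 0,"az": 0,"claw": -1}])

```text
time_s: 13.8
tcp_pos: [0.5173, 0.4046, 0.0532]
eef_rot: [180.0, 0.0, 176.9]
contact_force: [-2.4, -1.9, 7.0]
gripper_width: 0.0261
```

Call:
step_arm(increments=[{"tx": 0,"ty": 0,"tz": 0,"ax": 0,"ay": 0,"az": 0,"claw": -0.15},{"tx": 0,"ty": 0,"tz": 0,"ax": 0,"ay": 0,"az": 0,"claw": -0.15},{"tx": 0,"ty": 0,"tz": 0,"ax": 0,"ay": 0,"az": 0,"claw": -0.15},{"tx": 0,"ty": 0,"tz": 20,"ax": 0,"ay": 0,"az": 0,"claw": -0.15},{"tx": 0,"ty": 0,"tz": 40,"ax": 0,"ay": 0,"az": 0,"claw": -0.15},{"tx": 0,"ty": -25,"tz": 40,"ax": 0,"ay": 0,"az": 0,"claw": -0.15},{"tx": 0,"ty": -45,"tz": 0,"ax": 0,"ay": 0,"az": 0,"claw": -0.15},{"tx": 0,"ty": -45,"tz": 0,"ax": 0,"ay": 0,"az": 0,"claw": -0.15},{"tx": 0,"ty": -45,"tz": 0,"ax": 0,"ay": 0,"az": 0,"claw": -0.15},{"tx": 0,"ty": -45,"tz": 0,"ax": 0,"ay": 0,"az": 0,"claw": -0.15},{"tx": 0,"ty": -45,"tz": 0,"ax": 0,"ay": 0,"az": 0,"claw": -0.15},{"tx": 0,"ty": -45,"tz": 0,"ax": 0,"ay": 0,"az": 0,"claw": -0.15}])

```text
time_s: 15.0
tcp_pos: [0.5168, 0.1079, 0.1522]
eef_rot: [180.0, 0.0, 176.9]
contact_force: [0.4, -0.2, 0.5]
gripper_width: 0.0371
```

Call:
step_arm(increments=[{"tx": 0,"ty": -45,"tz": 0,"ax": 0,"ay": 0,"az": 0,"claw": -0.15},{"tx": 0,"ty": -45,"tz": 0,"ax": 0,"ay": 0,"az": 0,"claw": -0.15},{"tx": 0,"ty": -45,"tz": 0,"ax": 0,"ay": 0,"az": 0,"claw": -0.15},{"tx": -1,"ty": -45,"tz": 0,"ax": 0,"ay": 0,"az": 0,"claw": -0.15},{"tx": -1,"ty": -45,"tz": 0,"ax": 0,"ay": 0,"az": 0,"claw": -0.15},{"tx": -1,"ty": -45,"tz": 0,"ax": 0,"ay": 0,"az": 0,"claw": -0.15},{"tx": -1,"ty": -30,"tz": 0,"ax": 0,"ay": 0,"az": 0,"claw": -0.15},{"tx": -1,"ty": -5,"tz": 0,"ax": 0,"ay": 0,"az": 0,"claw": -0.15},{"tx": 0,"ty": 0,"tz": 0,"ax": 0,"ay": 0,"az": 0,"claw": -0.15},{"tx": 0,"ty": 0,"tz": 0,"ax": 0,"ay": 0,"az": 0,"claw": -0.15}])

```text
time_s: 16.0
tcp_pos: [0.5121, -0.195, 0.152]
eef_rot: [180.0, -0.0, 176.9]
contact_force: [0.2, -0.1, 0.1]
gripper_width: 0.0373
```

Call:
step_arm(increments=[{"tx": 0,"ty": 0,"tz": -30,"ax": 0,"ay": 0,"az": 0,"claw": -0.15},{"tx": 0,"ty": 0,"tz": -40,"ax": 0,"ay": 0,"az": 0,"claw": -0.15},{"tx": 0,"ty": 0,"tz": -25,"ax": 0,"ay": 0,"az": 0,"claw": -0.15},{"tx": 0,"ty": 0,"tz": -15,"ax": 0,"ay": 0,"az": 0,"claw": -0.15},{"tx": 0,"ty": 0,"tz": -7,"ax": 0,"ay": 0,"az": 0,"claw": -0.15},{"tx": 0,"ty": 0,"tz": 0,"ax": 0,"ay": 0,"az": 0,"claw": -0.15},{"tx": 0,"ty": 0,"tz": 0,"ax": 0,"ay": 0,"az": 0,"claw": -0.15}])

```text
time_s: 16.7
tcp_pos: [0.5128, -0.195, 0.0358]
eef_rot: [-180.0, 0.1, 177.0]
contact_force: [0.6, -0.7, 0.7]
gripper_width: 0.037
```

Call:
step_arm(increments=[{"tx": 0,"ty": 0,"tz": 0,"ax": 0,"ay": 0,"az": 0,"claw": -1},{"tx": 0,"ty": 0,"tz": 0,"ax": 0,"ay": 0,"az": 0,"claw": -1},{"tx": 0,"ty": 0,"tz": 0,"ax": 0,"ay": 0,"az": 0,"claw": -1},{"tx": 0,"ty": 0,"tz": 0,"ax": 0,"ay": 0,"az": 0,"claw": -1},{"tx": 0,"ty": 0,"tz": 0,"ax": 0,"ay": 0,"az": 0,"claw": -1},{"tx": 0,"ty": 0,"tz": 0,"ax": 0,"ay": 0,"az": 0,"claw": -1},{"tx": 0,"ty": 0,"tz": 30,"ax": 0,"ay": 0,"az": 0,"claw": -1},{"tx": 0,"ty": 0,"tz": 45,"ax": 0,"ay": 0,"az": 0,"claw": -1},{"tx": 0,"ty": 20,"tz": 40,"ax": 0,"ay": 0,"az": 0,"claw": -1},{"tx": 0,"ty": 40,"tz": 0,"ax": 0,"ay": 0,"az": 0,"claw": -1},{"tx": 0,"ty": 45,"tz": 0,"ax": 0,"ay": 0,"az": 0,"claw": -1},{"tx": 0,"ty": 45,"tz": 0,"ax": 0,"ay": 0,"az": 0,"claw": -1}])

```text
time_s: 17.9
tcp_pos: [0.5117, -0.0443, 0.1503]
eef_rot: [180.0, 0.0, 176.8]
contact_force: [0.8, -0.1, -0.2]
gripper_width: 0.0166
```

Call:
step_arm(increments=[{"tx": 4,"ty": 45,"tz": 0,"ax": 0,"ay": 0,"az": 0,"claw": -1},{"tx": 4,"ty": 45,"tz": 0,"ax": 0,"ay": 0,"az": 0,"claw": -1},{"tx": 5,"ty": 45,"tz": 0,"ax": 0,"ay": 0,"az": 0,"claw": -1},{"tx": 5,"ty": 45,"tz": 0,"ax": 0,"ay": 0,"az": 0,"claw": -1},{"tx": 5,"ty": 45,"tz": 0,"ax": 0,"ay": 0,"az": 0,"claw": -1},{"tx": 5,"ty": 45,"tz": 0,"ax": 0,"ay": 0,"az": 0,"claw": -1},{"tx": 5,"ty": 45,"tz": 0,"ax": 0,"ay": 0,"az": 0,"claw": -1},{"tx": 5,"ty": 45,"tz": 0,"ax": 0,"ay": 0,"az": 0,"claw": -1},{"tx": 5,"ty": 45,"tz": 0,"ax": 0,"ay": 0,"az": 0,"claw": -1},{"tx": 3,"ty": 32,"tz": 0,"ax": 0,"ay": 0,"az": 0,"claw": -1},{"tx": 0,"ty": 10,"tz": 0,"ax": 0,"ay": 0,"az": 0,"claw": -1},{"tx": 0,"ty": 0,"tz": 0,"ax": 0,"ay": 0,"az": 0,"claw": -1}])

```text
time_s: 19.1
tcp_pos: [0.5575, 0.4025, 0.1488]
eef_rot: [-179.9, -0.1, 177.0]
contact_force: [-0.8, 0.9, -1.0]
gripper_width: 0.0168
```

Call:
step_arm(increments=[{"tx": 0,"ty": 0,"tz": 0,"ax": 0,"ay": 0,"az": 0,"claw": -1},{"tx": 0,"ty": 0,"tz": 0,"ax": 0,"ay": 0,"az": 0,"claw": -1},{"tx": 0,"ty": 0,"tz": 0,"ax": 0,"ay": 0,"az": 0,"claw": -1}])

```text
time_s: 19.4
tcp_pos: [0.5582, 0.4003, 0.1504]
eef_rot: [180.0, 0.0, 176.8]
contact_force: [0.2, -0.7, 0.0]
gripper_width: 0.017
```

Call:
step_arm(increments=[{"tx": 0.8,"ty": 1,"tz": -30,"ax": 0,"ay": 0,"az": 0,"claw": -1},{"tx": 0,"ty": 0,"tz": -30,"ax": 0,"ay": 0,"az": 0,"claw": -1},{"tx": 0,"ty": 0,"tz": -15,"ax": 0,"ay": 0,"az": 0,"claw": -1},{"tx": 0,"ty": 0,"tz": -9,"ax": 0,"ay": 0,"az": 0,"claw": -1},{"tx": 0,"ty": 0,"tz": -6,"ax": 0,"ay": 0,"az": 0,"claw": -1},{"tx": 0,"ty": 0,"tz": -5,"ax": 0,"ay": 0,"az": 0,"claw": -1},{"tx": 0,"ty": 0,"tz": 0,"ax": 0,"ay": 0,"az": 0,"claw": -1},{"tx": 0,"ty": 0,"tz": 0,"ax": 0,"ay": 0,"az": 0,"claw": -1}])

```text
time_s: 20.2
tcp_pos: [0.5592, 0.4029, 0.0558]
eef_rot: [180.0, 0.0, 176.9]
contact_force: [-0.3, -0.6, -1.4]
gripper_width: 0.0169
```

Call:
step_arm(increments=[{"tx": 0,"ty": -0.5,"tz": -3,"ax": 0,"ay": 0,"az": 0,"claw": -1},{"tx": 0,"ty": 0,"tz": -2,"ax": 0,"ay": 0,"az": 0,"claw": -1},{"tx": 0,"ty": 0,"tz": -1.2,"ax": 0,"ay": 0,"az": 0,"claw": -1},{"tx": 0,"ty": 0,"tz": 0,"ax": 0,"ay": 0,"az": 0,"claw": -1},{"tx": 0,"ty": 0,"tz": 0,"ax": 0,"ay": 0,"az": 0,"claw": -1}])

```text
time_s: 20.7
tcp_pos: [0.5591, 0.4021, 0.0496]
eef_rot: [180.0, 0.0, 176.9]
contact_force: [-1.4, -1.3, 6.0]
gripper_width: 0.0169
```

Call:
step_arm(increments=[{"tx": 0,"ty": 0,"tz": 0,"ax": 0,"ay": 0,"az": 0,"claw": -0.3},{"tx": 0,"ty": 0,"tz": 0,"ax": 0,"ay": 0,"az": 0,"claw": -0.3},{"tx": 0,"ty": 0,"tz": 0,"ax": 0,"ay": 0,"az": 0,"claw": -0.3},{"tx": 0,"ty": 0,"tz": 20,"ax": 0,"ay": 0,"az": 0,"claw": -0.3},{"tx": 0,"ty": 0,"tz": 40,"ax": 0,"ay": 0,"az": 0,"claw": -0.3},{"tx": -10,"ty": -25,"tz": 45,"ax": 0,"ay": 0,"az": 0,"claw": 0.3},{"tx": -10,"ty": -45,"tz": 45,"ax": 0,"ay": 0,"az": 0,"claw": 0.3},{"tx": 0,"ty": -48,"tz": 0,"ax": 0,"ay": 0,"az": -4,"claw": 0.3},{"tx": 0,"ty": -48,"tz": 0,"ax": 0,"ay": 0,"az": -4,"claw": 0.3},{"tx": 0,"ty": -48,"tz": 0,"ax": 0,"ay": 0,"az": -4,"claw": 0.3},{"tx": 0,"ty": -48,"tz": 0,"ax": 0,"ay": 0,"az": -4,"claw": 0.3},{"tx": 0,"ty": -48,"tz": 0,"ax": 0,"ay": 0,"az": -1,"claw": 0.3}])

```text
time_s: 21.9
tcp_pos: [0.5412, 0.1015, 0.1868]
eef_rot: [180.0, 0.0, 159.8]
contact_force: [1.4, -0.6, 0.4]
gripper_width: 0.0571
```

Call:
step_arm(increments=[{"tx": 0,"ty": -48,"tz": 0,"ax": 0,"ay": 0,"az": 0,"claw": 0.3},{"tx": 0,"ty": -48,"tz": 0,"ax": 0,"ay": 0,"az": 0,"claw": 0.3},{"tx": 0,"ty": -48,"tz": 0,"ax": 0,"ay": 0,"az": 0,"claw": 0.3},{"tx": 10,"ty": -48,"tz": 0,"ax": 0,"ay": 0,"az": 0,"claw": 0.3},{"tx": 20,"ty": -48,"tz": 0,"ax": 0,"ay": 0,"az": 0,"claw": 0.3},{"tx": 20,"ty": -35,"tz": 0,"ax": 0,"ay": 0,"az": 0,"claw": 0.3},{"tx": 0,"ty": 0,"tz": 0,"ax": 0,"ay": 0,"az": 0,"claw": 0.3},{"tx": 0,"ty": 0,"tz": 0,"ax": 0,"ay": 0,"az": 0,"claw": 0.3},{"tx": 0,"ty": 0,"tz": 0,"ax": 0,"ay": 0,"az": 0,"claw": 0.3}])

```text
time_s: 22.8
tcp_pos: [0.5904, -0.1695, 0.1864]
eef_rot: [-180.0, -0.0, 159.9]
contact_force: [-0.1, -0.0, -0.8]
gripper_width: 0.057
```

```bash
python3 - <<'E'
from h import *
c=cap('wrist'); cv2.imwrite('pics/w6.png',c['image']); s=r.get_state();print(s['tcp_pos'],s['eef_rot'],s['gripper_width'])
P=cloud(c); H=cv2.cvtColor(c['image'],cv2.COLOR_BGR2HSV)
m=(H[...,0]>14)&(H[...,0]<35)&(H[...,1]>50)&(H[...,2]>90)&(abs(P[...,0]-.615)<.04)&(abs(P[...,1]+.185)<.04)
k=m&(P[...,2]>.048)&(P[...,2]<.07); p=np.argwhere(k)[:,::-1]
(x,y),R=cv2.minEnclosingCircle(np.float32(p)); print(k.sum(),x,y,R,np.pi*R*R,ray(c,[(x,y)],.054),P[k].mean(0),np.percentile(P[k][:,2],97),1e3*R*c['depth'][k].mean()/c['fx'])
E
```

```text
[ 0.5904658  -0.16912812  0.18668562] [ 1.79992200e+02 -9.59341883e-03  1.59938115e+02] 0.0566229122030171
494 316.7654113769531 224.5697021484375 12.571998596191406 496.544894026252 [[ 0.61725836 -0.18405754  0.054     ]] [ 0.61753653 -0.18408949  0.05359213] 0.05527542465682852 10.582779
```

Call:
step_arm(increments=[{"tx": 13,"ty": -8,"tz": -20,"ax": 0,"ay": 0,"az": 0,"claw": 0.3},{"tx": 13.8,"ty": -7,"tz": -35,"ax": 0,"ay": 0,"az": 0,"claw": 0.3},{"tx": 0,"ty": 0,"tz": -40,"ax": 0,"ay": 0,"az": 0,"claw": 0.3},{"tx": 0,"ty": 0,"tz": -30,"ax": 0,"ay": 0,"az": 0,"claw": 0.3},{"tx": 0,"ty": 0,"tz": -17,"ax": 0,"ay": 0,"az": 0,"claw": 0.3},{"tx": 0,"ty": 0,"tz": -8,"ax": 0,"ay": 0,"az": 0,"claw": 0.3},{"tx": 0,"ty": 0,"tz": 0,"ax": 0,"ay": 0,"az": 0,"claw": 0.3},{"tx": 0,"ty": 0,"tz": 0,"ax": 0,"ay": 0,"az": 0,"claw": 0.3}], newtons=30)

```text
time_s: 23.65
tcp_pos: [0.6184, -0.1844, 0.0379]
eef_rot: [180.0, 0.1, 160.0]
contact_force: [1.0, 0.0, 1.3]
gripper_width: 0.0574
```

Call:
step_arm(increments=[{"tx": 0,"ty": 0,"tz": 0,"ax": 0,"ay": 0,"az": 0,"claw": -1},{"tx": 0,"ty": 0,"tz": 0,"ax": 0,"ay": 0,"az": 0,"claw": -1},{"tx": 0,"ty": 0,"tz": 0,"ax": 0,"ay": 0,"az": 0,"claw": -1},{"tx": 0,"ty": 0,"tz": 0,"ax": 0,"ay": 0,"az": 0,"claw": -1},{"tx": 0,"ty": 0,"tz": 0,"ax": 0,"ay": 0,"az": 0,"claw": -1},{"tx": 0,"ty": 0,"tz": 0,"ax": 0,"ay": 0,"az": 0,"claw": -1}])

```text
time_s: 24.25
tcp_pos: [0.618, -0.1849, 0.0374]
eef_rot: [180.0, 0.1, 159.9]
contact_force: [-1.4, 1.8, 5.8]
gripper_width: 0.0352
```

Call:
step_arm(increments=[{"tx": 0,"ty": 0,"tz": 30,"ax": 0,"ay": 0,"az": 0,"claw": -1},{"tx": -5,"ty": 5,"tz": 45,"ax": 0,"ay": 0,"az": 0,"claw": -1},{"tx": -15,"ty": 20,"tz": 35,"ax": 0,"ay": 0,"az": 0,"claw": -1},{"tx": -15,"ty": 40,"tz": 0,"ax": 0,"ay": 0,"az": 4,"claw": -1},{"tx": -15,"ty": 45,"tz": 0,"ax": 0,"ay": 0,"az": 4,"claw": -1},{"tx": -15,"ty": 45,"tz": 0,"ax": 0,"ay": 0,"az": 4,"claw": -1},{"tx": -15,"ty": 45,"tz": 0,"ax": 0,"ay": 0,"az": 4,"claw": -1},{"tx": -15,"ty": 45,"tz": 0,"ax": 0,"ay": 0,"az": 1,"claw": -1},{"tx": -15,"ty": 45,"tz": 0,"ax": 0,"ay": 0,"az": 0,"claw": -1},{"tx": -15,"ty": 45,"tz": 0,"ax": 0,"ay": 0,"az": 0,"claw": -1},{"tx": -10,"ty": 45,"tz": 0,"ax": 0,"ay": 0,"az": 0,"claw": -1},{"tx": -8,"ty": 45,"tz": 0,"ax": 0,"ay": 0,"az": 0,"claw": -1}])

```text
time_s: 25.45
tcp_pos: [0.4731, 0.2414, 0.1464]
eef_rot: [-180.0, -0.0, 176.9]
contact_force: [1.1, 0.5, -3.4]
gripper_width: 0.0347
```

Call:
step_arm(increments=[{"tx": -2,"ty": 45,"tz": 0,"ax": 0,"ay": 0,"az": 0,"claw": -1},{"tx": 0,"ty": 45,"tz": 0,"ax": 0,"ay": 0,"az": 0,"claw": -1},{"tx": 0,"ty": 42,"tz": 0,"ax": 0,"ay": 0,"az": 0,"claw": -1},{"tx": 0,"ty": 30,"tz": 0,"ax": 0,"ay": 0,"az": 0,"claw": -1},{"tx": 0,"ty": 5,"tz": 0,"ax": 0,"ay": 0,"az": 0,"claw": -1},{"tx": 0,"ty": 0,"tz": 0,"ax": 0,"ay": 0,"az": 0,"claw": -1},{"tx": 0,"ty": 0,"tz": 0,"ax": 0,"ay": 0,"az": 0,"claw": -1},{"tx": 0,"ty": 0,"tz": 0,"ax": 0,"ay": 0,"az": 0,"claw": -1}])

```text
time_s: 26.25
tcp_pos: [0.4726, 0.4058, 0.1465]
eef_rot: [-180.0, -0.0, 176.8]
contact_force: [0.6, -1.4, -3.3]
gripper_width: 0.0351
```

Call:
step_arm(increments=[{"tx": -1.8,"ty": 0.5,"tz": -30,"ax": 0,"ay": 0,"az": 0,"claw": -1},{"tx": 0,"ty": 0,"tz": -25,"ax": 0,"ay": 0,"az": 0,"claw": -1},{"tx": 0,"ty": 0,"tz": -15,"ax": 0,"ay": 0,"az": 0,"claw": -1},{"tx": 0,"ty": 0,"tz": -8,"ax": 0,"ay": 0,"az": 0,"claw": -1},{"tx": 0,"ty": 0,"tz": -6,"ax": 0,"ay": 0,"az": 0,"claw": -1},{"tx": 0,"ty": 0,"tz": -5,"ax": 0,"ay": 0,"az": 0,"claw": -1},{"tx": 0,"ty": 0,"tz": 0,"ax": 0,"ay": 0,"az": 0,"claw": -1},{"tx": 0,"ty": 0,"tz": 0,"ax": 0,"ay": 0,"az": 0,"claw": -1}])

```text
time_s: 27.05
tcp_pos: [0.4711, 0.4079, 0.0583]
eef_rot: [180.0, 0.0, 176.9]
contact_force: [1.1, -0.3, -2.7]
gripper_width: 0.035
```

Call:
step_arm(increments=[{"tx": 0,"ty": -0.7,"tz": -3,"ax": 0,"ay": 0,"az": 0,"claw": -1},{"tx": 0,"ty": 0,"tz": -2.5,"ax": 0,"ay": 0,"az": 0,"claw": -1},{"tx": 0,"ty": 0,"tz": -1.5,"ax": 0,"ay": 0,"az": 0,"claw": -1},{"tx": 0,"ty": 0,"tz": 0,"ax": 0,"ay": 0,"az": 0,"claw": -1},{"tx": 0,"ty": 0,"tz": 0,"ax": 0,"ay": 0,"az": 0,"claw": -1}])

```text
time_s: 27.55
tcp_pos: [0.4708, 0.4069, 0.0514]
eef_rot: [180.0, 0.0, 176.9]
contact_force: [-3.4, -1.7, 5.5]
gripper_width: 0.0348
```

Call:
step_arm(increments=[{"tx": 0,"ty": 0,"tz": 0,"ax": 0,"ay": 0,"az": 0,"claw": 0.1},{"tx": 0,"ty": 0,"tz": 0,"ax": 0,"ay": 0,"az": 0,"claw": 0.1},{"tx": 0,"ty": 0,"tz": 0,"ax": 0,"ay": 0,"az": 0,"claw": 0.1},{"tx": 0,"ty": 0,"tz": 20,"ax": 0,"ay": 0,"az": 0,"claw": 0.1},{"tx": 0,"ty": 0,"tz": 40,"ax": 0,"ay": 0,"az": 0,"claw": 0.1},{"tx": 10,"ty": -10,"tz": 45,"ax": 0,"ay": 0,"az": 0,"claw": 0.1},{"tx": 20,"ty": -20,"tz": 45,"ax": 0,"ay": 0,"az": 0,"claw": 0.1},{"tx": 10,"ty": -10,"tz": 30,"ax": 0,"ay": 0,"az": 0,"claw": 0.1},{"tx": 0,"ty": 0,"tz": 0,"ax": 0,"ay": 0,"az": 0,"claw": 0.1},{"tx": 0,"ty": 0,"tz": 0,"ax": 0,"ay": 0,"az": 0,"claw": 0.1},{"tx": 0,"ty": 0,"tz": 0,"ax": 0,"ay": 0,"az": 0,"claw": 0.1}])

```text
time_s: 28.65
tcp_pos: [0.509, 0.3678, 0.2267]
eef_rot: [-179.9, -0.1, 176.9]
contact_force: [-0.2, 0.2, -0.8]
gripper_width: 0.0483
```

```bash
python3 - <<'E'
from h import *
c=cap('wrist'); cv2.imwrite('pics/w7.png',c['image']); print(r.get_state()['tcp_pos'],r.get_state()['eef_rot'])
P=cloud(c)
for n,(x,y),h in(('L',(.470,.407),.054),('M',(.5147,.4045),.047),('S',(.5583,.402),.04)):
    k=(np.hypot(P[...,0]-x,P[...,1]-y)<.02)&(P[...,2]>h+.014-.005)&(P[...,2]<.09)
    print(n,k.sum(),P[k].mean(0).round(4),np.percentile(P[k][:,2],95).round(4) if k.any() else '')
E
```

```text
[0.50891583 0.36787837 0.22647108] [-1.79896701e+02 -8.96800103e-02  1.76906101e+02]
L 487 [0.4712 0.4068 0.0679] 0.0695
M 236 [0.5136 0.4047 0.0606] 0.0622
S 99 [0.5585 0.4021 0.0533] 0.055
```

View pics/w7.png

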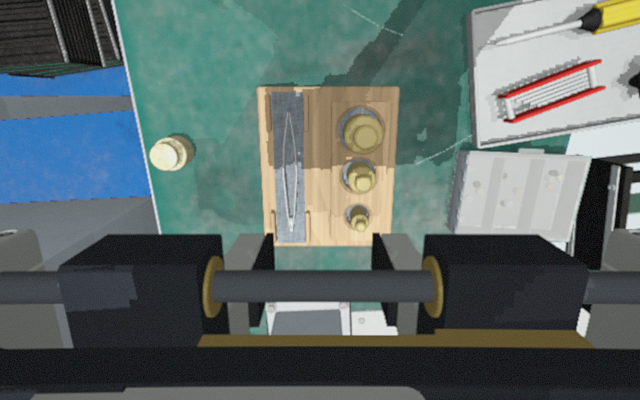

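All three weights are upright: tops at z 0.069, 0.062 and 0.055, and within 2 mm of the well centres. Next, the hood.

Call:
step_arm(increments=[{"tx": 0,"ty": -25,"tz": 0,"ax": 0,"ay": 0,"az": 0,"claw": 0},{"tx": 0,"ty": -40,"tz": 0,"ax": 0,"ay": 0,"az": 0,"claw": 0},{"tx": 0,"ty": -47,"tz": 0,"ax": 0,"ay": 0,"az": 0,"claw": 0},{"tx": 0,"ty": -47,"tz": 0,"ax": 0,"ay": 0,"az": 0,"claw": 0},{"tx": 0,"ty": -47,"tz": 0,"ax": 0,"ay": 0,"az": 0,"claw": 0},{"tx": 0,"ty": -47,"tz": 0,"ax": 0,"ay": 0,"az": 0,"claw": 0},{"tx": 0,"ty": -47,"tz": 0,"ax": 0,"ay": 0,"az": 0,"claw": 0},{"tx": 0,"ty": -47,"tz": 0,"ax": 0,"ay": 0,"az": 0,"claw": 0},{"tx": 0,"ty": -47,"tz": 0,"ax": 0,"ay": 0,"az": 0,"claw": 0},{"tx": 0,"ty": -47,"tz": 0,"ax": 0,"ay": 0,"az": 0,"claw": 0},{"tx": 0,"ty": -47,"tz": 0,"ax": 0,"ay": 0,"az": 0,"claw": 0},{"tx": 0,"ty": -47,"tz": 0,"ax": 0,"ay": 0,"az": 0,"claw": 0}])

```text
time_s: 29.9
tcp_pos: [0.509, -0.1683, 0.227]
eef_rot: [-180.0, -0.1, 177.0]
contact_force: [1.6, 0.2, 0.2]
gripper_width: 0.0438
```

Call:
step_arm(increments=[{"tx": -3,"ty": -45,"tz": 0,"ax": 0,"ay": 0,"az": 4,"claw": 0},{"tx": -3,"ty": -45,"tz": 0,"ax": 0,"ay": 0,"az": 4,"claw": 0},{"tx": -3,"ty": -45,"tz": 0,"ax": 0,"ay": 0,"az": 4,"claw": 0},{"tx": -3,"ty": -45,"tz": 0,"ax": 0,"ay": 0,"az": 4,"claw": 0},{"tx": -3,"ty": -30,"tz": 0,"ax": 0,"ay": 0,"az": 1.6,"claw": 0},{"tx": -1,"ty": -8,"tz": 0,"ax": 0,"ay": 0,"az": 0,"claw": 0},{"tx": 0,"ty": 0,"tz": 0,"ax": 0,"ay": 0,"az": 0,"claw": 0},{"tx": 0,"ty": 0,"tz": 0,"ax": 0,"ay": 0,"az": 0,"claw": 0},{"tx": 0,"ty": 0,"tz": 0,"ax": 0,"ay": 0,"az": 0,"claw": 0}])

```text
time_s: 30.8
tcp_pos: [0.4939, -0.3836, 0.2279]
eef_rot: [180.0, -0.0, -165.4]
contact_force: [-0.5, 0.1, -0.8]
gripper_width: 0.0438
```

```bash
python3 - <<'E'
from h import *
P=cloud(load('top')); k=(P[...,2]>.08)&(abs(P[...,0]-.5)<.15)&(P[...,1]<-.40)&(P[...,1]>-.56)
print('tall near',k.sum(),np.percentile(P[k],[1,99],axis=0).round(3).tolist() if k.any() else '')
c=cap('wrist'); s=r.get_state(); print(s['tcp_pos'],s['eef_rot'])
P=cloud(c); b=(P[...,2]>.080)&(P[...,2]<.100)&(np.hypot(P[...,0]-.493,P[...,1]+.385)<.05)
v=np.argwhere(b); print(b.sum(),v.min(0),v.max(0)); print('bar',rect(P[b]),np.median(P[b][:,2]))
m=b.astype(np.uint8); k=max(cv2.findContours(m,0,1)[0],key=cv2.contourArea).reshape(-1,2); print(rect(ray(c,k+0.,.092)))
E
```

```text
tall near 5628 [[0.625, -0.556, 0.086], [0.645, -0.401, 0.92]]
[ 0.49398712 -0.38363517  0.22810198] [ 1.79995690e+02  6.17355873e-03 -1.65426932e+02]
1218 [146 311] [221 327]
bar (array([ 0.49274762, -0.38645068]), (63.01300811767578, 13.350468635559082), 14.69548511505127) 0.09176177383942316
(array([ 0.49156198, -0.38673956]), (63.731361389160156, 13.173735618591309), 14.760974884033203)
```

Call:
step_arm(increments=[{"tx": -1.4,"ty": -2.6,"tz": -30,"ax": 0,"ay": 0,"az": 0,"claw": 0},{"tx": 0,"ty": 0,"tz": -40,"ax": 0,"ay": 0,"az": 0,"claw": 0},{"tx": 0,"ty": 0,"tz": -35,"ax": 0,"ay": 0,"az": 0,"claw": 0},{"tx": 0,"ty": 0,"tz": -20,"ax": 0,"ay": 0,"az": 0,"claw": 0},{"tx": 0,"ty": 0,"tz": -10,"ax": 0,"ay": 0,"az": 0,"claw": 0},{"tx": 0,"ty": 0,"tz": -5,"ax": 0,"ay": 0,"az": 0,"claw": 0},{"tx": 0,"ty": 0,"tz": 0,"ax": 0,"ay": 0,"az": 0,"claw": 0},{"tx": 0,"ty": 0,"tz": 0,"ax": 0,"ay": 0,"az": 0,"claw": 0}], newtons=40)

```text
time_s: 31.65
tcp_pos: [0.493, -0.3877, 0.0893]
eef_rot: [-179.9, 0.1, -165.5]
contact_force: [0.5, 0.8, 0.6]
gripper_width: 0.0435
```

Call:
step_arm(increments=[{"tx": 0,"ty": 0,"tz": 0,"ax": 0,"ay": 0,"az": 0,"claw": -1},{"tx": 0,"ty": 0,"tz": 0,"ax": 0,"ay": 0,"az": 0,"claw": -1},{"tx": 0,"ty": 0,"tz": 0,"ax": 0,"ay": 0,"az": 0,"claw": -1},{"tx": 0,"ty": 0,"tz": 0,"ax": 0,"ay": 0,"az": 0,"claw": -1},{"tx": 0,"ty": 0,"tz": 0,"ax": 0,"ay": 0,"az": 0,"claw": -1},{"tx": 0,"ty": 0,"tz": 0,"ax": 0,"ay": 0,"az": 0,"claw": -1}])

```text
time_s: 32.25
tcp_pos: [0.4922, -0.3874, 0.0881]
eef_rot: [180.0, -0.0, -165.5]
contact_force: [-1.0, 0.5, 0.8]
gripper_width: 0.0137
```

Call:
step_arm(increments=[{"tx": 0,"ty": 0,"tz": 20,"ax": 0,"ay": 0,"az": 0,"claw": -1},{"tx": 0,"ty": 0,"tz": 40,"ax": 0,"ay": 0,"az": 0,"claw": -1},{"tx": 0,"ty": 0,"tz": 45,"ax": 0,"ay": 0,"az": 0,"claw": -1},{"tx": 0,"ty": 15,"tz": 30,"ax": 0,"ay": 0,"az": 0,"claw": -1},{"tx": 0,"ty": 35,"tz": 15,"ax": 0,"ay": 0,"az": 0,"claw": -1},{"tx": 2,"ty": 40,"tz": 0,"ax": 0,"ay": 0,"az": -2,"claw": -1},{"tx": 2,"ty": 45,"tz": 0,"ax": 0,"ay": 0,"az": -2,"claw": -1},{"tx": 2,"ty": 45,"tz": 0,"ax": 0,"ay": 0,"az": -2,"claw": -1},{"tx": 2,"ty": 45,"tz": 0,"ax": 0,"ay": 0,"az": -2,"claw": -1},{"tx": 2,"ty": 45,"tz": 0,"ax": 0,"ay": 0,"az": -2,"claw": -1},{"tx": 2,"ty": 45,"tz": 0,"ax": 0,"ay": 0,"az": -2,"claw": -1},{"tx": 2,"ty": 45,"tz": 0,"ax": 0,"ay": 0,"az": -2,"claw": -1}])

```text
time_s: 33.45
tcp_pos: [0.5057, -0.0257, 0.2378]
eef_rot: [180.0, -0.0, -179.6]
contact_force: [0.6, -0.7, -2.1]
gripper_width: 0.0138
```

Call:
step_arm(increments=[{"tx": 2,"ty": 45,"tz": 0,"ax": 0,"ay": 0,"az": -2,"claw": -1},{"tx": 2,"ty": 45,"tz": 0,"ax": 0,"ay": 0,"az": -1.7,"claw": -1},{"tx": 2,"ty": 45,"tz": 0,"ax": 0,"ay": 0,"az": 0,"claw": -1},{"tx": 1,"ty": 45,"tz": 0,"ax": 0,"ay": 0,"az": 0,"claw": -1},{"tx": 0,"ty": 45,"tz": 0,"ax": 0,"ay": 0,"az": 0,"claw": -1},{"tx": 0,"ty": 45,"tz": 0,"ax": 0,"ay": 0,"az": 0,"claw": -1},{"tx": 0,"ty": 45,"tz": 0,"ax": 0,"ay": 0,"az": 0,"claw": -1},{"tx": 0,"ty": 45,"tz": 0,"ax": 0,"ay": 0,"az": 0,"claw": -1},{"tx": 0,"ty": 40,"tz": 0,"ax": 0,"ay": 0,"az": 0,"claw": -1},{"tx": 0,"ty": 25,"tz": 0,"ax": 0,"ay": 0,"az": 0,"claw": -1},{"tx": 0,"ty": 5,"tz": 0,"ax": 0,"ay": 0,"az": 0,"claw": -1},{"tx": 0,"ty": 0,"tz": 0,"ax": 0,"ay": 0,"az": 0,"claw": -1}])

```text
time_s: 34.65
tcp_pos: [0.5127, 0.403, 0.2368]
eef_rot: [-179.9, -0.1, 176.9]
contact_force: [-1.0, -0.5, -2.7]
gripper_width: 0.0134
```

Call:
step_arm(increments=[{"tx": 0,"ty": 0,"tz": 0,"ax": 0,"ay": 0,"az": 0,"claw": -1},{"tx": 0,"ty": 0,"tz": 0,"ax": 0,"ay": 0,"az": 0,"claw": -1},{"tx": 0,"ty": 0,"tz": 0,"ax": 0,"ay": 0,"az": 0,"claw": -1}])

```text
time_s: 34.95
tcp_pos: [0.5134, 0.4015, 0.2384]
eef_rot: [180.0, 0.0, 176.7]
contact_force: [0.5, -0.5, -2.5]
gripper_width: 0.0138
```

Call:
step_arm(increments=[{"tx": 0,"ty": 2,"tz": -25,"ax": 0,"ay": 0,"az": 0,"claw": -1},{"tx": 0,"ty": 0,"tz": -30,"ax": 0,"ay": 0,"az": 0,"claw": -1},{"tx": 0,"ty": 0,"tz": -15,"ax": 0,"ay": 0,"az": 0,"claw": -1},{"tx": 0,"ty": 0,"tz": 0,"ax": 0,"ay": 0,"az": 0,"claw": -1},{"tx": 0,"ty": 0,"tz": 0,"ax": 0,"ay": 0,"az": 0,"claw": -1},{"tx": 0,"ty": 0,"tz": 0,"ax": 0,"ay": 0,"az": 0,"claw": -1}])

```text
time_s: 35.55
tcp_pos: [0.514, 0.4049, 0.1697]
eef_rot: [179.9, 0.1, 176.8]
contact_force: [0.2, 0.2, -3.3]
gripper_width: 0.0139
```

Call:
step_arm(increments=[{"tx": 0,"ty": 0,"tz": -15,"ax": 0,"ay": 0,"az": 0,"claw": -1},{"tx": 0,"ty": 0,"tz": -12,"ax": 0,"ay": 0,"az": 0,"claw": -1},{"tx": 0,"ty": 0,"tz": -10,"ax": 0,"ay": 0,"az": 0,"claw": -1},{"tx": 0,"ty": 0,"tz": -6,"ax": 0,"ay": 0,"az": 0,"claw": -1},{"tx": 0,"ty": 0,"tz": -5,"ax": 0,"ay": 0,"az": 0,"claw": -1},{"tx": 0,"ty": 0,"tz": 0,"ax": 0,"ay": 0,"az": 0,"claw": -1},{"tx": 0,"ty": 0,"tz": 0,"ax": 0,"ay": 0,"az": 0,"claw": -1}])

```text
time_s: 36.25
tcp_pos: [0.5134, 0.4046, 0.1202]
eef_rot: [180.0, 0.0, 176.8]
contact_force: [-0.2, -1.2, -2.7]
gripper_width: 0.0136
```

Call:
step_arm(increments=[{"tx": 0,"ty": 0,"tz": -5,"ax": 0,"ay": 0,"az": 0,"claw": -1},{"tx": 0,"ty": 0,"tz": -4,"ax": 0,"ay": 0,"az": 0,"claw": -1},{"tx": 0,"ty": 0,"tz": -4,"ax": 0,"ay": 0,"az": 0,"claw": -1},{"tx": 0,"ty": 0,"tz": 0,"ax": 0,"ay": 0,"az": 0,"claw": -1},{"tx": 0,"ty": 0,"tz": 0,"ax": 0,"ay": 0,"az": 0,"claw": -1}])

```text
time_s: 36.75
tcp_pos: [0.5132, 0.4044, 0.1068]
eef_rot: [-180.0, -0.0, 176.8]
contact_force: [-0.4, 0.5, -2.4]
gripper_width: 0.0136
```

Free fall into place so far; 5 mm left.

Call:
step_arm(increments=[{"tx": 0,"ty": 0,"tz": -2.5,"ax": 0,"ay": 0,"az": 0,"claw": -1},{"tx": 0,"ty": 0,"tz": -1.5,"ax": 0,"ay": 0,"az": 0,"claw": -1},{"tx": 0,"ty": 0,"tz": -1.5,"ax": 0,"ay": 0,"az": 0,"claw": -1},{"tx": 0,"ty": 0,"tz": 0,"ax": 0,"ay": 0,"az": 0,"claw": -1},{"tx": 0,"ty": 0,"tz": 0,"ax": 0,"ay": 0,"az": 0,"claw": -1}])

```text
time_s: 37.25
tcp_pos: [0.5133, 0.4048, 0.102]
eef_rot: [180.0, 0.0, 176.8]
contact_force: [-1.7, -0.3, 2.0]
gripper_width: 0.0137
```

Contact at the expected height (0.102). I'll release, rise and look.

Call:
step_arm(increments=[{"tx": 0,"ty": 0,"tz": 0,"ax": 0,"ay": 0,"az": 0,"claw": -0.2},{"tx": 0,"ty": 0,"tz": 0,"ax": 0,"ay": 0,"az": 0,"claw": -0.2},{"tx": 0,"ty": 0,"tz": 0,"ax": 0,"ay": 0,"az": 0,"claw": -0.2},{"tx": 0,"ty": 0,"tz": 20,"ax": 0,"ay": 0,"az": 0,"claw": -0.2},{"tx": 0,"ty": 0,"tz": 40,"ax": 0,"ay": 0,"az": 0,"claw": -0.2},{"tx": 0,"ty": -20,"tz": 45,"ax": 0,"ay": 0,"az": 0,"claw": -0.2},{"tx": 0,"ty": -20,"tz": 40,"ax": 0,"ay": 0,"az": 0,"claw": -0.2},{"tx": 0,"ty": 0,"tz": 0,"ax": 0,"ay": 0,"az": 0,"claw": -0.2},{"tx": 0,"ty": 0,"tz": 0,"ax": 0,"ay": 0,"az": 0,"claw": -0.2},{"tx": 0,"ty": 0,"tz": 0,"ax": 0,"ay": 0,"az": 0,"claw": -0.2}])

```text
time_s: 38.25
tcp_pos: [0.5129, 0.3643, 0.2455]
eef_rot: [-180.0, -0.1, 176.8]
contact_force: [0.8, -0.1, -0.3]
gripper_width: 0.0351
```

```bash
python3 - <<'E'
from h import *
c=cap('wrist'); cv2.imwrite('pics/w8.png',c['image']); P=cloud(c)
n=np.hypot(P[...,0]-.5135,P[...,1]-.404)<.1
b=n&(P[...,2]>.095)&(P[...,2]<.115); print('bar',rect(P[b]),np.median(P[b][:,2]))
f=n&(P[...,2]>.068)&(P[...,2]<.088); q=P[f]; A=np.c_[q[:,:2],np.ones(len(q))]; s=np.linalg.lstsq(A,q[:,2],rcond=None)[0]; print('top z',np.median(q[:,2]),'tilt rad',np.hypot(*s[:2]))
t=load('top'); d=cap('top'); a,b=t['image'].astype(int),d['image'].astype(int)
for nm,(u,v) in dict(press=(244,187),hex=(244,231),tape=(238,148),box=(380,143),o1=(410,209),o2=(411,240)).items():
    print(nm,abs(a-b)[v-10:v+10,u-10:u+10].mean().round(1))
E
```

```text
bar (array([0.51417139, 0.40494427]), (63.47683334350586, 14.269407272338867), -3.2840728759765625) 0.1056883486941832
top z 0.078266360687975 tilt rad 0.0009136641434073081
press 2.9
hex 4.0
tape 2.5
box 2.3
o1 2.4
o2 2.4
```

View pics/w8.png

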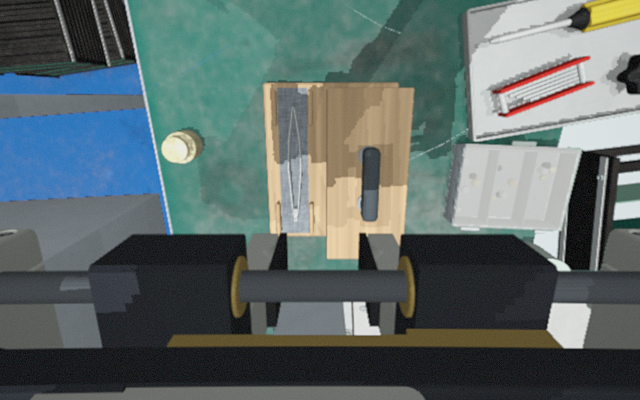

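The hood is level, with its top at z 0.078 as expected, and centred within 1–2 mm. The tweezers lie in the rest and the look-alikes are unmoved, so I'm handing in.

```bash
python3 -c "
from plant import r
print(r.close_job())"
```

```text
the job is handed in; nothing more can be done
None
```

The job is handed in after about 38 s of the 138 s allowed. The three slender weights were set into their own wells, the tweezers laid in the felt rest, and the hood put on over the weights.

**Last checks, all passed:**
- **Weights:** before the hood went on, all three stood at the right heights (tops at z 0.069, 0.062 and 0.055 m). Each was within about 2 mm of its well centre.
- **Tweezers:** the final picture shows them lengthwise in the rest.
- **Hood:** its top is at z 0.078 m, as it should be when fully down. Its centre is within about 1.5 mm, tilt is 0.001 rad, and its yaw matches the case.
- **Look-alikes and bystanders:** the overhead picture shows no change at the press weight, hexagon plug, tape roll, carton or the two orange decoys.

The weights could not be seen again once the hood covered them. It went down without catching on anything until it met the base board at the expected height.

The first move call was refused because its rows left out some keys. Nothing moved, and I sent it again with all of them.

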